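# Strip the hold-down clamp and tidy the carving bench

### The arm

A 7-joint arm with a two-finger parallel gripper is mounted at the origin on the work surface. World frame = base frame: x ahead of the robot, y to its left, z up, the work surface at z = 0. Lengths are in m, angles in rad, forces in N, time in s.
With the tool pointing down it reaches from about 0.425 to 0.875 m from the base axis. Payload 8.4 kg.
Tool frame: the origin (TCP) lies on the front face of the gripper's body, between the roots of the fingers; the fingertips stand 73 mm ahead of it and the grasp point (between the pads) lies 54 mm ahead of it; y points along the fingers, x is the direction in which the jaws open and shut, and the axes are right-handed (so a half turn about y gives the same grasp; the last joint's range is limited). The gripper opens to 85 mm and grips with 20 to 120 N. Pads are 22 mm wide; open, the fingers measure 114 mm over their backs; the gripper's body (76 mm by 85 mm) begins 54 mm behind the grasp point. The pads swing forward as they close: fully open they stand 13 mm farther back than shut.
Start: joints at [1.061, 0.333, 0.04, 1.465, -0.013, 1.343, -0.059], TCP at [0.26, -0.596, 0.304] pointing down, gripper open.
Joint ranges: [-2.58, 2.58], [-0.38, 2.09], [-1.3, 1.39], [0.25, 2.4], [-1.5, 4.64], [0.08, 2.09], [-2.65, 2.65]. Speed limits (rad/s): [2.22, 2.22, 2.79, 2.79, 3.14, 3.14, 3.14].

### API

Orientations are given as a 3x3 rotation matrix whose columns are the frame's x, y, z axes.
In Python, from plant import manip, eyes gives the robot as it stands. The module is installed in compiled form; this text tells all that it offers.
- The arm moves only by the tool arm_command, never from a script. Its argument "commands" is a list of rows, each a list of 3 entries, a list of its own where there are three numbers: the shift along the tool's x, y, z in m, then the turn, a rotation vector about the tool's x, y, z in degrees, then the finger opening in m, from 0 to 0.0854. In form: [[[x, y, z], [ax, ay, az], fingers], ...]. A call has 1 to 20 rows; each row shifts and turns the pose as measured when the row begins, along the tool's axes as they then stand; what a row does not reach is not made up. A row lasts 1/12 s, in which the tool goes at most 41.7 mm and 7.16 degrees, less where a joint would pass 70% of its speed; a pose out of reach is approached as far as the arm can. A call is refused whole if a number of a shift passes 0.0417 or a number of a turn 7.16, either way. A call with a gripper value outside its range is refused whole. The fingers move at their own pace and stop on an object; "grip_force" is the grip in N (left out, the last holds). Time passes only in rows, so rows that do not move let the fingers close. It gives the time, the measured TCP pose, the force and the opening at its end, in the units of the state.
- manip.get_obs(): the state, without advancing time (a new reading comes with each control period).
- eyes.get_image(name): name is "side" or "top" or "wrist"; returns the picture (400x640x3 uint8, red, green, blue); there is no depth.
- eyes.camera_model(name): a dict with "mtx" (3x3 intrinsics, pixels), "dist" ([k1, k2, p1, p2, k3] as OpenCV has them; the pictures are not rectified), "R" (3x3) and "t" (3): a world point X has camera coordinates R X + t. Camera axes: x right, y down, z forward; pixel columns grow to the right and rows downward; lengths in m; the calibration is good to about 2 mm. A picture is of the moment at which its call begins: read the wrist's pose just before it. camera_model takes no time and is no camera call; for the wrist camera it gives the pose at the moment of the call.
- manip.finish_job(): hands the job in, once; it reports no verdict.
The state is a dict: "clock": time; "joints": joint angles; "qvel": joint speeds; "tau": joint torques, N m; "position": TCP position; "ee_rot": TCP orientation; "contact_force": force on the tool from outside, world axes, zero at the start; "wrist_torque": the same for the moment, N m; "width": finger opening in m.
Only numpy, scipy, OpenCV 4.12 (cv2) and the standard library are available. Lean on these libraries where they do the work, as an engineer would, in place of code of your own. Each camera call takes 0.05 s, during which the arm holds its last target.

### The job

The carving is finished: take the hold-down clamp off its stud, first the wing nut, then the spacer, then the strap, laying each on the plywood plate that bears its outline before you take the next. Lay the packing block and the palm gouge on their outlines too, whenever suits you. Everything must end flat and right way up, centred on its outline and turned to match it, the gouge's blade on the outline of the blade.

Things in the scene. Friction and masses are not known exactly. Their poses are not given: they have to be found in the camera images.
- wing_nut: Brass wing nut, already unscrewed: it just sits loosely on the stud, on top of the spacer, and lifts straight off. Round hub 26 mm diameter, 14 mm high, with a 15 mm through-hole; two wings 6 mm thick rise outwards along its +x and -x, 67 mm tip to tip, top of wings 26 mm above the underside. Grip the hub across y (26 mm). Origin: centre of the hub's underside; z up.
- spacer: Plain aluminium ring, 36 mm outside diameter, 17 mm hole, 22 mm high, loose on the stud between strap and wing nut (its rim shows below the nut from above). Origin: centre of its underside; z up.
- strap: Dark steel clamp strap: flat bar 104 (x) x 40 (y) x 8 mm with a 17 mm hole in the middle, lying loose on a fixed pale carved wooden panel, 150 x 110 x 24 mm. The fixed steel stud, 10 mm diameter, stands up from the panel through strap, spacer and nut to 74 mm above the bench. Grip the strap across y (40 mm). Origin: centre of its underside; z up.
- block: Loose wooden packing block, 60 (along x) x 38 (along y) x 26 mm, with an 18 mm wide, 14 mm deep groove along its top (along x), lying on the bench, groove up. Grip it across y (38 mm). Origin: centre of its underside; z up.
- gouge: Loose palm gouge lying on the bench, 114 mm long: dark wooden handle 24 mm wide, 20 mm high, flat below, ending in a 28 mm ball at -x; steel blade up to 16 mm wide towards +x. Origin: on the underside below the middle of the handle, 38 mm from the ball end, 76 mm from the blade's tip; x to the blade, z up. Grip the handle across y (24 mm) at the origin.
- nut_pad: Fixed pale plywood plate, 130 (along its x) x 60 x 6 mm, with a flush black silhouette: the wing nut's, a 28 mm disc with a narrow bar through it, 68 x 9 mm, along the plate's x. Origin: centre of the plate's underside, directly below the silhouette's centre; z up, plate top at z = 6 mm.
- spacer_pad: Fixed pale plywood plate, 130 (along its x) x 60 x 6 mm, with a flush black silhouette: the spacer's, a 38 mm disc with a pale 16 mm centre. Origin: centre of the plate's underside, directly below the silhouette's centre; z up, plate top at z = 6 mm.
- strap_pad: Fixed pale plywood plate, 130 (along its x) x 60 x 6 mm, with a flush black silhouette: the strap's, a bar 106 x 42 mm along the plate's x with a small pale disc in the middle. Origin: centre of the plate's underside, directly below the silhouette's centre; z up, plate top at z = 6 mm.
- block_pad: Fixed pale plywood plate, 130 (along its x) x 60 x 6 mm, with a flush black silhouette: the packing block's, a rectangle 62 x 40 mm, long side along the plate's x, with two thin pale lines for the groove. Origin: centre of the plate's underside, directly below the silhouette's centre; z up, plate top at z = 6 mm.
- gouge_pad: Fixed pale plywood plate, 130 (along its x) x 60 x 6 mm, with a flush black silhouette: the palm gouge's, its blade towards the plate's +x. With the gouge centred on it, the gouge's origin is 19 mm from the plate's origin towards the plate's -x. Origin: centre of the plate's underside, directly below the silhouette's centre; z up, plate top at z = 6 mm.
Not all that is in view belongs to the job. There is more than one size of the gouge; the job needs the largest.

How it is judged:
By the outcome, as a careful person would: the job done as asked, in the order asked, and still so for the second after the job is handed in, with the robot touching nothing.
It also fails if it takes over 120 s, if anything falls off the work surface, if the arm or the gripper's body presses on something with over 40 N, if the wrist force passes 120 N, or if a joint passes its speed limit or range.

## Working session

There is one attempt and no reset: what is moved stays moved. The work goes in short steps, Python scripts to look and compute and a tool call to move; the robot and the scene stay as the last step left them, time stands still between calls to the robot, and variables do not carry over. Pictures are saved under pics/ and viewed, and the job is handed in when it is done.

Besides the shell and the picture viewer there is one more tool, called after "Emit:" as a command line: name --argument value ..., lists and objects as JSON in quotes. arm_command: Moves the arm, as the interface text tells. Its arguments: {"type":"object","properties":{"commands":{"type":"array","items":{"type":"array"}},"grip_force":{"type":"number"}},"required":["commands"]}

```bash
mkdir -p pics; ls; python3 - <<'E'
from plant import manip, eyes
import cv2,numpy as np
np.set_printoptions(precision=4,suppress=True)
o=manip.get_obs();print(o)
for n in ["top","side","wrist"]:
    im=eyes.get_image(n);cv2.imwrite(f"pics/{n}0.png",im[:,:,::-1]);print(n,eyes.camera_model(n))
E
```

```text
pics
{'clock': 0.0, 'joints': array([ 1.0608,  0.3339,  0.0399,  1.4663, -0.0134,  1.3433, -0.0585]), 'qvel': array([ 0.0005, -0.0005, -0.0007, -0.0003, -0.0006, -0.0008,  0.0008]), 'tau': array([ -0.0005, -65.8555,   1.3653, -40.5578,   0.0168,   0.0125,
         0.    ]), 'position': array([ 0.2594, -0.5956,  0.303 ]), 'ee_rot': array([[ 0.3993, -0.0008,  0.9168],
       [-0.9168,  0.0014,  0.3993],
       [-0.0016, -1.    , -0.0001]]), 'contact_force': array([ 0.0412, -0.0347,  0.1947]), 'wrist_torque': array([0.0042, 0.0103, 0.0265]), 'width': 0.08535830369897797}
top {'mtx': array([[473.63  ,   0.    , 325.9654],
       [  0.    , 473.63  , 200.8716],
       [  0.    ,   0.    ,   1.    ]]), 'dist': array([0.0064, 0.    , 0.    , 0.    , 0.    ]), 'R': array([[ 0.0081, -1.    , -0.0001],
       [-0.9958, -0.008 , -0.0914],
       [ 0.0914,  0.0008, -0.9958]]), 't': array([-0.1111,  0.556 ,  1.4419])}
side {'mtx': array([[365.4102,   0.    , 321.1085],
       [  0.    , 365.4102, 200.6367],
       [  0.    ,   0.    ,   1.    ]]), 'dist': array([0.0276, 0.    , 0.    , 0.    , 0.    ]), 'R': array([[-0.9946, -0.1035,  0.0015],
       [-0.0709,  0.6708, -0.7382],
       [ 0.0754, -0.7343, -0.6746]]), 't': array([0.5562, 0.1504, 0.7897])}
wrist {'mtx': array([[282.7001,   0.    , 322.0287],
       [  0.    , 282.7001, 196.3974],
       [  0.    ,   0.    ,   1.    ]]), 'dist': array([0.0021, 0.    , 0.    , 0.    , 0.    ]), 'R': array([[ 0.3998, -0.9166, -0.0011],
       [-0.8765, -0.3827,  0.2919],
       [-0.268 , -0.1157, -0.9564]]), 't': array([-0.6477, -0.0372,  0.3795])}
```

View pics.

View pics/top0.png

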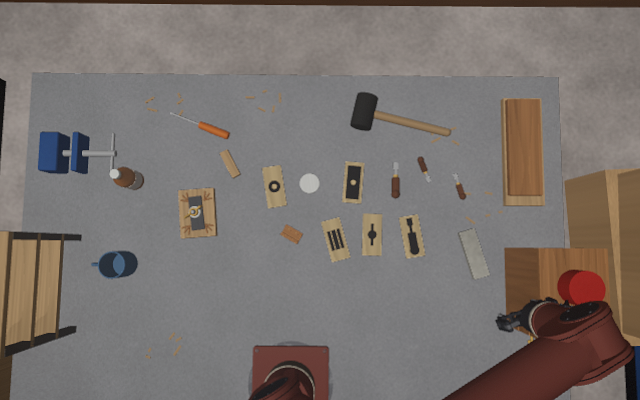

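View pics/side0.png

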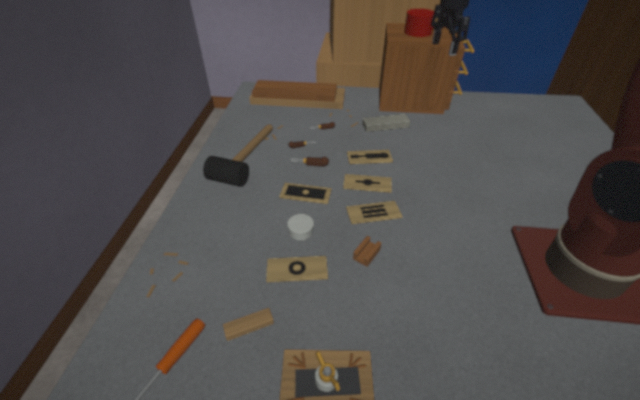

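View pics/wrist0.png

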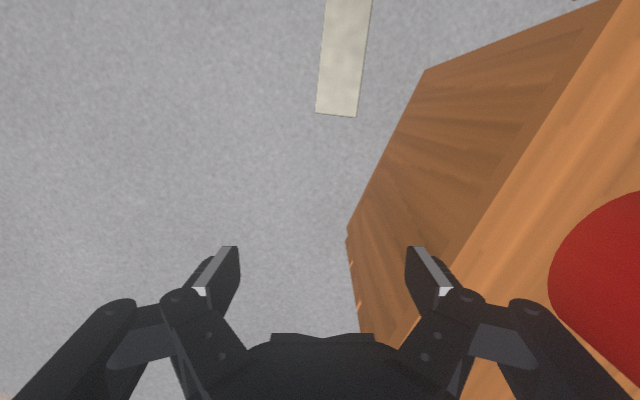

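```bash
cat > h.py <<'E'
import cv2,numpy as np
np.set_printoptions(precision=4,suppress=True)
def ray(m,uv):
    p=cv2.undistortPoints(np.array(uv,float).reshape(-1,1,2),m["mtx"],m["dist"]).reshape(-1,2)
    d=np.c_[p,np.ones(len(p))]@m["R"]; c=-m["R"].T@m["t"]
    return c,d
def onplane(m,uv,z):
    c,d=ray(m,uv); return c+d*((z-c[2])/d[:,2])[:,None]
def proj(m,X):
    return cv2.projectPoints(np.array(X,float).reshape(-1,3),cv2.Rodrigues(m["R"])[0],m["t"],m["mtx"],m["dist"])[0].reshape(-1,2)
E
python3 - <<'E'
import cv2
t=cv2.imread("pics/top0.png")
cv2.imwrite("pics/t0a.png",cv2.resize(t[150:270,160:320],None,fx=5,fy=5,interpolation=cv2.INTER_CUBIC))
cv2.imwrite("pics/t0b.png",cv2.resize(t[150:270,315:475],None,fx=5,fy=5,interpolation=cv2.INTER_CUBIC))
E
```

```text
(no output)
```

View pics/t0a.png

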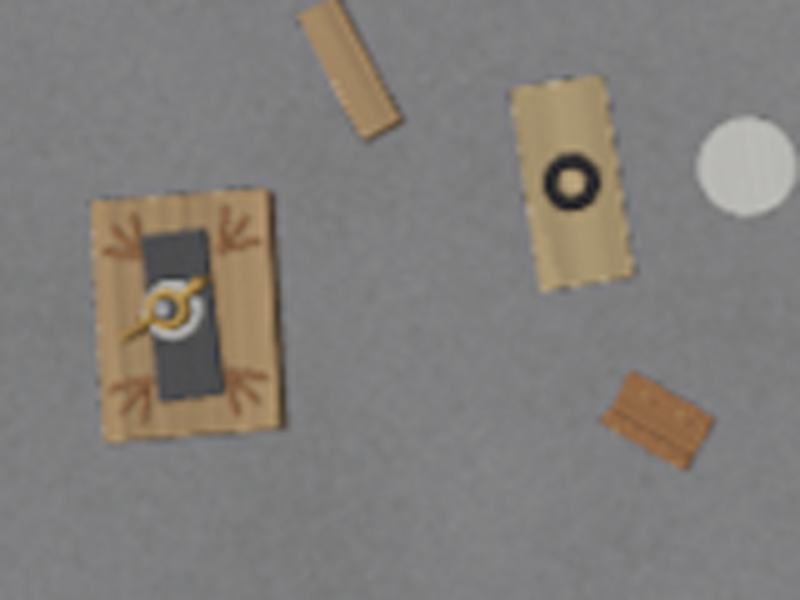

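View pics/t0b.png

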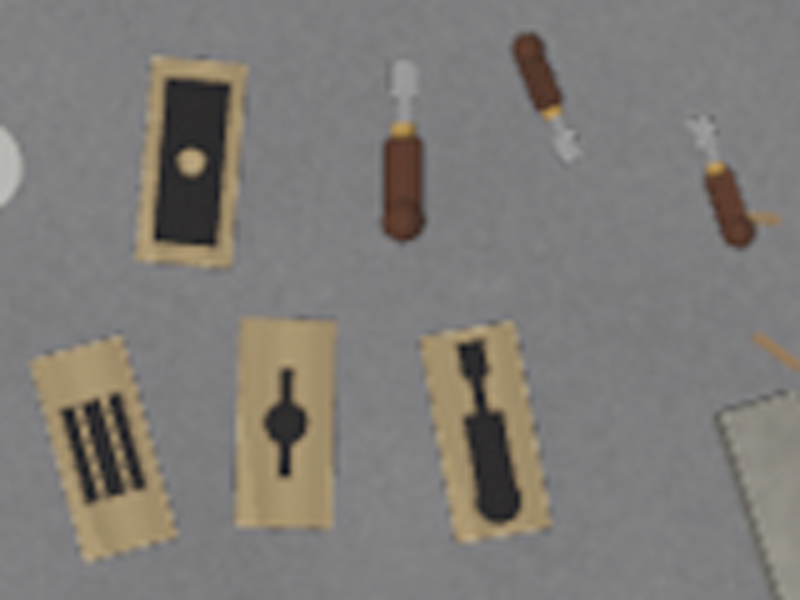

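```bash
cat > top.py <<'E'
from h import *
from plant import eyes
import sys
t=cv2.imread("pics/top0.png") if len(sys.argv)<2 else eyes.get_image("top")[:,:,::-1].copy()
m=eyes.camera_model("top")
hsv=cv2.cvtColor(t,cv2.COLOR_BGR2HSV)
def rep(name,mask,z,minA=30):
    mask=mask.astype(np.uint8)
    mask[:150]=0;mask[275:]=0;mask[:,:160]=0;mask[:,475:]=0
    cs,_=cv2.findContours(mask,cv2.RETR_EXTERNAL,cv2.CHAIN_APPROX_NONE)
    for c in cs:
        if cv2.contourArea(c)<minA: continue
        P=onplane(m,c.reshape(-1,2),z)[:,:2]
        (cx,cy),(w,h),a=cv2.minAreaRect((P*1000).astype(np.float32))
        if w<h: w,h,a=h,w,a+90
        f=np.zeros_like(mask);cv2.drawContours(f,[c],-1,1,-1);v,u=np.nonzero(f)
        Q=onplane(m,np.c_[u,v],z)[:,:2]; cen=Q.mean(0)*1000
        print(name,"px",c.reshape(-1,2).mean(0).round(),"rect",round(cx,1),round(cy,1),"size",round(w),round(h),"ang",round((a+90)%180-90,1),"cen",cen.round(1))
h,s,v=cv2.split(hsv)
print(hsv[155+0,340-0],hsv[165,345],hsv[235,372], hsv[234,291],hsv[210,195],hsv[180,395])
rep("wood",(s>60)&(v>100),0.006,100)
rep("dark",(v<65),0.006)
rep("brown",(h<12)&(s>110),0.012)
E
python3 top.py
```

```text
[120   2 125] [ 18  61 151] [ 0 11 48] [ 13 131 144] [ 20 123 147] [  9 125  94]
wood px [291. 234.] rect 455.3 1.5 size 62 39 ang 60.8 cen [455.    1.1]
wood px [335. 239.] rect 438.9 -136.5 size 129 59 ang 15.8 cen [ 438.5 -136.7]
wood px [412. 236.] rect 450.9 -374.4 size 128 59 ang 9.9 cen [ 450.8 -374.4]
wood px [372. 234.] rect 455.0 -249.5 size 128 59 ang -0.2 cen [ 455.7 -249.8]
wood px [197. 213.] rect 518.6 297.6 size 152 111 ang 5.0 cen [518.4 297.6]
wood px [274. 186.] rect 604.0 57.4 size 129 59 ang 9.6 cen [603.6  57.3]
wood px [353. 182.] rect 619.3 -190.8 size 129 59 ang -4.7 cen [ 619.  -190.6]
wood px [229. 163.] rect 675.1 199.3 size 91 28 ang 28.7 cen [675.4 199.4]
dark px [335. 239.] rect 438.9 -136.4 size 57 9 ang 16.3 cen [ 438.7 -136.5]
dark px [372. 234.] rect 455.7 -250.5 size 59 23 ang -20.6 cen [ 453.8 -250.4]
dark px [412. 236.] rect 451.3 -375.9 size 109 23 ang 9.6 cen [ 441.7 -376.8]
dark px [274. 186.] rect 604.3 57.4 size 31 31 ang 27.3 cen [604.   57.4]
dark px [353. 182.] rect 618.9 -190.9 size 102 38 ang -4.3 cen [ 618.9 -190.8]
brown px [460. 191.] rect 591.7 -527.8 size 45 15 ang 17.5 cen [ 590.8 -527.5]
brown px [395. 187.] rect 602.0 -322.6 size 60 19 ang -0.3 cen [ 603.6 -322.5]
brown px [422. 164.] rect 676.5 -407.6 size 43 14 ang 19.3 cen [ 676.8 -407.5]
```

```bash
cat >> h.py <<'E'
def state():
    from plant import manip
    o=manip.get_obs(); R=o["ee_rot"]; p=o["position"]
    return o,p,R,np.degrees(np.arctan2(R[1,0],R[0,0]))
def plan(x,y,z,psi):
    """x,y,z of TCP target in mm, psi yaw of jaw axis deg; prints turn first, then shift in turned tool axes"""
    o,p,R,a=state()
    d=(psi-a+180)%360-180
    # remaining tilt
    f=np.radians(psi); T=np.array([[np.cos(f),0,-np.sin(f)],[np.sin(f),0,np.cos(f)],[0,-1,0]]); T[:,2]=np.cross(T[:,0],T[:,1])
    rv=np.degrees(cv2.Rodrigues(R.T@T)[0].ravel())
    D=np.array([x,y,z])-p*1000
    print("t %.2f p"%o["clock"],(p*1000).round(1),"psi %.1f"%a,"rotvec",rv.round(1),"shift(turned axes)mm",(T.T@D).round(1),"now axes",(R.T@D).round(1),"w %.1f"%(o["width"]*1000),"F",o["contact_force"].round(1),"q7 %.2f q5 %.2f"%(o["joints"][6],o["joints"][4]))
E
python3 - <<'E'
from h import *
from plant import eyes
o,p,R,a=state(); m=eyes.camera_model("wrist")
c=-m["R"].T@m["t"]; print("cam in tool",R.T@(c-p),"fwd",R.T@m["R"][2], "right",R.T@m["R"][0])
plan(603,-322,300,-90)
E
```

```text
cam in tool [-0.0018 -0.0699  0.0755] fwd [ 0.0003  0.9565 -0.2918] right [ 1.     -0.0001  0.0006]
t 0.15 p [ 259.4 -595.7  303.2] psi -66.5 rotvec [ 0.  23.5 -0.1] shift(turned axes)mm [-273.7    3.2  343.6] now axes [-113.7    3.3  424.3] w 85.0 F [ 0.   0.5 -0.6] q7 -0.06 q5 -0.01
```

Emit:
arm_command --commands '[[[0,-0.012,0],[0,5.9,0],0.085],[[0,-0.012,0],[0,5.9,0],0.085],[[0,-0.012,0],[0,5.9,0],0.085],[[0,-0.012,0],[0,5.9,0],0.085],[[-0.025,0,0.031],[0,0,0],0.085],[[-0.025,0,0.031],[0,0,0],0.085],[[-0.025,0,0.031],[0,0,0],0.085],[[-0.025,0.01,0.031],[0,0,0],0.085],[[-0.025,0.01,0.031],[0,0,0],0.085],[[-0.025,0.01,0.031],[0,0,0],0.085],[[-0.025,0.01,0.031],[0,0,0],0.085],[[-0.025,0.01,0.031],[0,0,0],0.085],[[-0.025,0.01,0.031],[0,0,0],0.085],[[-0.025,0.01,0.031],[0,0,0],0.085],[[-0.025,0.01,0.031],[0,0,0],0.085]]'

```text
clock: 1.4
position: [0.6053, -0.3325, 0.269]
ee_rot: [[-0.045, -0.006, 0.999], [-0.999, -0.0, -0.045], [0.0, -1.0, -0.006]]
contact_force: [0.7, -1.3, -0.4]
width: 0.0853
```

```bash
python3 -c "
from h import *
plan(603,-322,230,-90)"
```

```text
t 1.40 p [ 605.3 -332.5  269. ] psi -92.6 rotvec [ 0.3 -2.6  0. ] shift(turned axes)mm [-10.5  39.   -2.3] now axes [-10.4  39.   -2.6] w 85.3 F [ 0.7 -1.3 -0.4] q7 -1.21 q5 0.04
```

Emit:
arm_command --commands '[[[-0.005,0.02,-0.001],[0,-2.6,0],0.085],[[-0.005,0.019,-0.001],[0,0,0],0.085],[[0,0,0],[0,0,0],0.085]]'

```text
clock: 1.65
position: [0.6115, -0.3092, 0.2244]
ee_rot: [[0.018, -0.006, 1.0], [-1.0, 0.007, 0.018], [-0.008, -1.0, -0.006]]
contact_force: [-0.1, 0.8, -0.6]
width: 0.0849
```

```bash
cat > w.py <<'E'
from h import *
from plant import eyes,manip
import sys,pickle
m=eyes.camera_model("wrist"); im=eyes.get_image("wrist")[:,:,::-1].copy()
cv2.imwrite(f"pics/{sys.argv[1]}.png",im); pickle.dump(m,open(f"pics/{sys.argv[1]}.pkl","wb"))
plan(603,-322,78,-90)
E
python3 w.py w1
```

```text
t 1.70 p [ 611.5 -310.6  226.4] psi -89.0 rotvec [ 0.3  1.  -0.4] shift(turned axes)mm [ 11.4 148.4  -8.5] now axes [ 12.2 148.3  -8. ] w 84.9 F [-0.2 -0.   0.1] q7 -1.18 q5 0.05
```

View pics/w1.png

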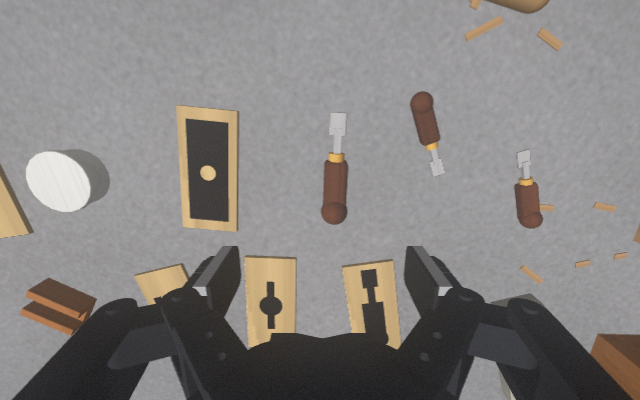

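```bash
cat > g.py <<'E'
from h import *
import pickle,sys
def gouge(name,roi,z=0.010):
    im=cv2.imread(f"pics/{name}.png");m=pickle.load(open(f"pics/{name}.pkl","rb"))
    h,s,v=cv2.split(cv2.cvtColor(im,cv2.COLOR_BGR2HSV)); x0,y0,x1,y1=roi
    def one(mask,z):
        k=np.zeros_like(h);k[y0:y1,x0:x1]=mask[y0:y1,x0:x1]
        n,l,st,_=cv2.connectedComponentsWithStats(k); i=1+np.argmax(st[1:,4])
        vv,uu=np.nonzero(l==i); return onplane(m,np.c_[uu,vv],z)[:,:2]*1000
    b=one(((h<14)|(h>170))&(s>90)&(v<130),z)
    c=b.mean(0);U=np.linalg.svd(b-c,full_matrices=False)[2][0]
    if U[0]<0:U=-U
    t=(b-c)@U; n=(b-c)@[-U[1],U[0]]
    print("brown cen",c,"ang",np.degrees(np.arctan2(U[1],U[0])),"t",t.min(),t.max(),"n",n.min(),n.max())
    mid=c+(t.min()+38)*U
    print("origin from ball end",mid)
gouge(sys.argv[1],eval(sys.argv[2]),float(sys.argv[3]))
E
python3 g.py w1 "(300,140,360,240)" 0.012
sed -i 's/rep("brown".*/rep("brown",(h<14)\&(s>90)\&(v<125),0.012)/' top.py; python3 top.py|grep brown
python3 - <<'E'
from h import *
import pickle
im=cv2.imread("pics/w1.png");m=pickle.load(open("pics/w1.pkl","rb"))
h,s,v=cv2.split(cv2.cvtColor(im,cv2.COLOR_BGR2HSV))
def r(k,roi,z,n):
    x0,y0,x1,y1=roi;M=np.zeros_like(h);M[y0:y1,x0:x1]=k[y0:y1,x0:x1]
    q,l,st,_=cv2.connectedComponentsWithStats(M);i=1+np.argmax(st[1:,4]);vv,uu=np.nonzero(l==i)
    P=(onplane(m,np.c_[uu,vv],z)[:,:2]*1000).astype(np.float32); print(n,cv2.minAreaRect(P),P.mean(0))
r((s>60)&(v>100)|(v<65),(170,95,250,238),.006,"strap pad")
print("tip",onplane(m,[[338,113]],.006))
E
```

```text
brown cen [ 604.7741 -317.0336] ang -3.0604295391698213 t -35.65814549077879 31.05904615210405 n -11.367364407802452 10.30515005755382
origin from ball end [ 607.1126 -317.1586]
brown px [460. 191.] rect 591.7 -527.8 size 45 15 ang 17.5 cen [ 591.5 -527.5]
brown px [395. 187.] rect 602.0 -322.7 size 60 19 ang -0.3 cen [ 602.6 -322.7]
brown px [422. 164.] rect 677.3 -407.6 size 45 15 ang 21.1 cen [ 677.1 -407.7]
strap pad ((620.753662109375, -186.69558715820312), (60.10841369628906, 129.4850311279297), 85.93714904785156) [ 624.4463 -188.9016]
tip [[ 0.6825 -0.3199  0.006 ]]
```

Emit:
arm_command --commands '[[[0.0105,0.03,-0.006],[0,1,0],0.06],[[0,0.03,0],[0,0,0],0.06],[[0,0,0],[0,0,0],0.06],[[0,0,0],[0,0,0],0.06],[[0,0,0],[0,0,0],0.06]]'

```text
clock: 2.12
position: [0.6056, -0.327, 0.1729]
ee_rot: [[-0.007, 0.001, 1.0], [-1.0, 0.0, -0.007], [-0.0, -1.0, 0.001]]
contact_force: [-0.0, -0.0, 0.2]
width: 0.0602
```

```bash
python3 w.py w2; python3 -c "
from h import *
plan(603,-322,78,-90)"
```

```text
t 2.17 p [ 606.  -327.4  173.9] psi -90.4 rotvec [-0.1 -0.4  0. ] shift(turned axes)mm [-5.4 95.9 -3. ] now axes [-5.4 95.9 -3.3] w 59.9 F [ 0.  -0.   0.8] q7 -1.18 q5 0.05
t 2.17 p [ 606.  -327.4  173.9] psi -90.4 rotvec [-0.1 -0.4  0. ] shift(turned axes)mm [-5.4 95.9 -3. ] now axes [-5.4 95.9 -3.3] w 59.9 F [ 0.  -0.   0.8] q7 -1.18 q5 0.05
```

View pics/w2.png

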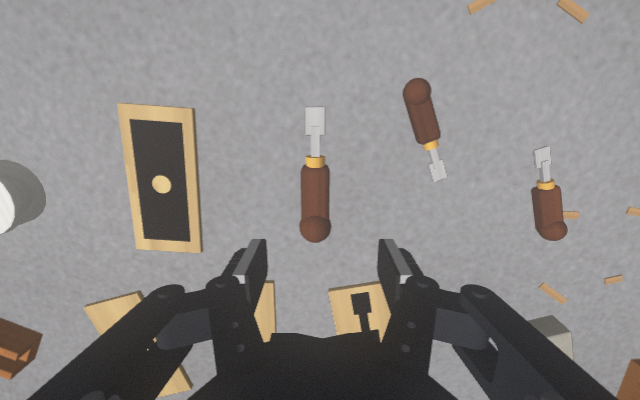

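```bash
python3 g.py w2 "(280,140,350,250)" 0.011
python3 - <<'E'
from h import *
import pickle
im=cv2.imread("pics/w2.png");m=pickle.load(open("pics/w2.pkl","rb"))
h,s,v=cv2.split(cv2.cvtColor(im,cv2.COLOR_BGR2HSV))
def r(k,roi,z,n):
    x0,y0,x1,y1=roi;M=np.zeros_like(h);M[y0:y1,x0:x1]=k[y0:y1,x0:x1]
    q,l,st,_=cv2.connectedComponentsWithStats(M);i=1+np.argmax(st[1:,4]);vv,uu=np.nonzero(l==i)
    P=(onplane(m,np.c_[uu,vv],z)[:,:2]*1000).astype(np.float32); print(n,cv2.minAreaRect(P),P.mean(0))
r(((s>60)&(v>100)|(v<75)).astype(np.uint8),(110,95,210,260),.006,"strap pad")
print("tip, root",onplane(m,[[315,107],[315,242]],.006),onplane(m,[[315,242]],.014))
E
```

```text
brown cen [ 604.2336 -316.8541] ang -3.121238779450428 t -36.384459025547514 31.435694093289328 n -11.68016688359855 10.794820069066835
origin from ball end [ 605.8468 -316.9421]
strap pad ((620.643798828125, -187.53436279296875), (61.036781311035156, 129.23126220703125), 85.57755279541016) [ 624.5842 -187.7712]
tip, root [[ 0.6829 -0.3198  0.006 ]
 [ 0.5644 -0.3182  0.006 ]] [[ 0.5683 -0.3184  0.014 ]]
```

Emit:
arm_command --commands '[[[-0.007,0.02,0],[0,0,0],0.06],[[0,0.03,0],[0,0,0],0.06],[[0,0.03,0],[0,0,0],0.06],[[0,0.01,0],[0,0,0],0.06],[[0,0,0],[0,0,0],0.06],[[0,0,0],[0,0,0],0.06]]'

```text
clock: 2.67
position: [0.613, -0.3251, 0.0968]
ee_rot: [[-0.009, 0.021, 1.0], [-1.0, -0.01, -0.009], [0.01, -1.0, 0.021]]
contact_force: [-0.6, -0.7, 0.5]
width: 0.0598
```

```bash
python3 -c "
from h import *
plan(606.5,-320,78,-90)"
```

```text
t 2.67 p [ 613.  -325.1   96.8] psi -90.5 rotvec [-1.2 -0.5  0.6] shift(turned axes)mm [-5.1 18.8 -6.5] now axes [-5.2 18.6 -6.9] w 59.8 F [-0.6 -0.7  0.5] q7 -1.20 q5 0.07
```

Emit:
arm_command --commands '[[[-0.005,0.01,-0.007],[-1.2,-0.5,0.6],0.06],[[0,0.008,0],[0,0,0],0.06],[[0,0,0],[0,0,0],0.06],[[0,0,0],[0,0,0],0.06]]'

```text
clock: 3.0
position: [0.6082, -0.3211, 0.0834]
ee_rot: [[0.0, 0.004, 1.0], [-1.0, -0.002, 0.0], [0.002, -1.0, 0.004]]
contact_force: [-0.3, 0.4, 0.0]
width: 0.0601
```

```bash
python3 -c "
from h import *
plan(606.5,-320,78,-90)"
```

```text
t 3.00 p [ 608.2 -321.1   83.4] psi -90.0 rotvec [-0.2  0.   0.1] shift(turned axes)mm [-1.1  5.4 -1.7] now axes [-1.1  5.3 -1.7] w 60.1 F [-0.3  0.4  0. ] q7 -1.20 q5 0.07
```

Tracking is settling well. Final approach and close.

Emit:
arm_command --commands '[[[-0.001,0.005,-0.0017],[0,0,0],0.06],[[0,0,0],[0,0,0],0.06],[[0,0,0],[0,0,0],0.01],[[0,0,0],[0,0,0],0.01],[[0,0,0],[0,0,0],0.01],[[0,0,0],[0,0,0],0.01],[[0,0,0],[0,0,0],0.01],[[0,0,0],[0,0,0],0.01]]' --grip_force 40

```text
clock: 3.67
position: [0.6071, -0.3204, 0.0796]
ee_rot: [[-0.0, 0.006, 1.0], [-1.0, -0.003, -0.0], [0.003, -1.0, 0.006]]
contact_force: [-0.4, -0.2, -1.1]
width: 0.023
```

```bash
python3 w.py w3; python3 -c "
from h import *
plan(606.5,-320,78,-90)"
```

```text
t 3.72 p [ 607.  -320.4   79.5] psi -90.0 rotvec [-0.4 -0.   0.2] shift(turned axes)mm [ 1.6  1.5 -4. ] now axes [ 1.6  1.5 -4. ] w 23.1 F [-0.7  1.1 -0.6] q7 -1.20 q5 0.07
t 3.72 p [ 607.  -320.4   79.5] psi -90.0 rotvec [-0.4 -0.   0.2] shift(turned axes)mm [-0.4  1.5 -0.5] now axes [-0.4  1.5 -0.5] w 23.1 F [-0.7  1.1 -0.6] q7 -1.20 q5 0.07
```

View pics/w3.png

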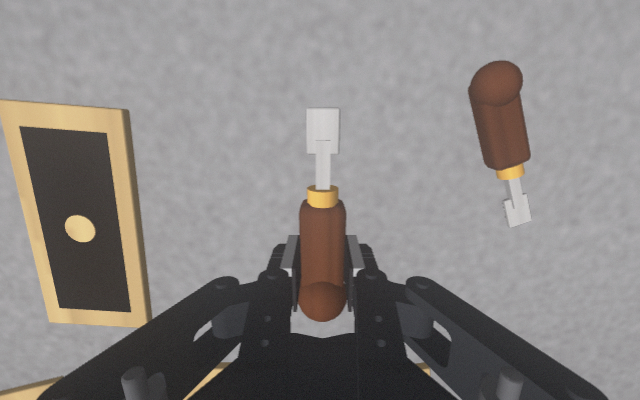

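```bash
python3 - <<'E'
from h import *
import pickle
im=cv2.imread("pics/w3.png");m=pickle.load(open("pics/w3.pkl","rb"))
print(onplane(m,[[322.5,107],[322.5,321]],.008), onplane(m,[[322,200],[322.5,321]],.014))
o,p,R,a=state();print(proj(m,[p+np.array([0,0,-.07]),p+np.array([.05,0,-.07])]))
E
python3 g.py w3 "(290,195,360,325)" 0.012
```

```text
[[ 0.6837 -0.3189  0.008 ]
 [ 0.5606 -0.319   0.008 ]] [[ 0.6389 -0.3186  0.014 ]
 [ 0.5657 -0.3189  0.014 ]]
[[325.2569 252.8362]
 [325.6171 162.7978]]
brown cen [ 601.5269 -318.1931] ang 0.31282039015239077 t -37.5291206960943 34.09226617227924 n -13.466061848593158 13.431031839431462
origin from ball end [ 601.9978 -318.1906]
```

```bash
python3 -c "
from h import *
plan(415,-290,220,-80)"
```

```text
t 3.72 p [ 607.  -320.4   79.5] psi -90.0 rotvec [ -0.3 -10.    0.2] shift(turned axes)mm [ -63.3 -140.5 -183.8] now axes [ -30.  -141.8 -191.1] w 23.1 F [-0.7  1.1 -0.6] q7 -1.20 q5 0.07
```

Emit:
arm_command --commands '[[[0,-0.025,0],[0,0,0],0.01],[[0,-0.035,0],[0,-5,0],0.01],[[0,-0.035,0],[0,-5,0],0.01],[[-0.012,-0.01,-0.036],[0,0,0],0.01],[[-0.012,-0.01,-0.036],[0,0,0],0.01],[[-0.012,-0.01,-0.036],[0,0,0],0.01],[[-0.012,-0.01,-0.036],[0,0,0],0.01],[[-0.012,-0.006,-0.036],[0,0,0],0.01],[[0,0,0],[0,0,0],0.01],[[0,0,0],[0,0,0],0.01],[[0,0,0],[0,0,0],0.01]]'

```text
clock: 4.63
position: [0.4092, -0.2912, 0.2233]
ee_rot: [[0.183, 0.004, 0.983], [-0.983, -0.002, 0.183], [0.003, -1.0, 0.004]]
contact_force: [0.7, -0.4, -0.1]
width: 0.0226
```

```bash
python3 w.py w4; python3 -c "
from h import *
plan(415,-290,220,-80)"
```

```text
t 4.68 p [ 409.8 -291.2  223.3] psi -79.4 rotvec [-0.2 10.6  0.1] shift(turned axes)mm [ 30.8 145.3 193.2] now axes [ 65.3 146.2 183.6] w 22.8 F [ 0.6  0.8 -0.9] q7 -0.87 q5 0.02
t 4.68 p [ 409.8 -291.2  223.3] psi -79.4 rotvec [-0.2  0.6  0.2] shift(turned axes)mm [-0.2  3.3  5.3] now axes [-0.2  3.3  5.3] w 22.8 F [ 0.6  0.8 -0.9] q7 -0.87 q5 0.02
```

View pics/w4.png

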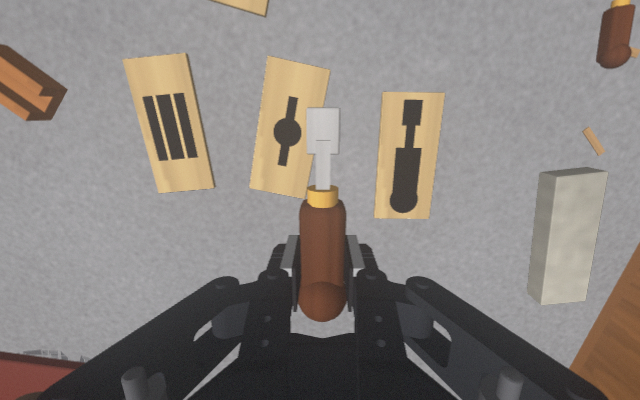

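```bash
cat > pad.py <<'E'
from h import *
import pickle,sys
def pad(name,roi,z=.006,dark=True,fn=None):
    im=cv2.imread(f"pics/{name}.png");m=pickle.load(open(f"pics/{name}.pkl","rb"))
    h,s,v=cv2.split(cv2.cvtColor(im,cv2.COLOR_BGR2HSV))
    k=((h>12)&(h<28)&(s>60)&(v>90)|(v<75)).astype(np.uint8) if fn is None else fn(h,s,v).astype(np.uint8)
    x0,y0,x1,y1=roi;M=np.zeros_like(h);M[y0:y1,x0:x1]=k[y0:y1,x0:x1]
    q,l,st,_=cv2.connectedComponentsWithStats(M);i=1+np.argmax(st[1:,4])
    c=max(cv2.findContours((l==i).astype(np.uint8),0,1)[0],key=cv2.contourArea)
    P=(onplane(m,c.reshape(-1,2)+0.0,z)[:,:2]*1000).astype(np.float32)
    (cx,cy),(w,hh),a=cv2.minAreaRect(P)
    if w<hh:w,hh,a=hh,w,a+90
    f=m["R"].T@np.array([1,0,0])  # tool x
    print(name,roi,"rect %.1f %.1f size %.1f %.1f ang %.1f"%(cx,cy,w,hh,(a+90)%180-90),"bias-corrected %.1f %.1f"%(cx+1.6*f[0],cy+1.6*f[1]))
if __name__=="__main__":
    for r in sys.argv[2:]: pad(sys.argv[1],eval(r))
E
python3 pad.py w4 "(365,80,455,230)" "(110,40,225,200)"
python3 - <<'E'
from pad import *
dk=lambda h,s,v:v<75
pad("w4",(365,80,455,230),fn=dk);pad("w4",(270,90,304,175),fn=dk);pad("w4",(150,90,190,165),fn=dk)
E
```

```text
w4 (365, 80, 455, 230) rect 452.4 -369.8 size 129.2 60.1 ang 9.9 bias-corrected 452.7 -371.4
w4 (110, 40, 225, 200) rect 440.4 -132.9 size 129.2 60.9 ang 15.8 bias-corrected 440.7 -134.5
w4 (365, 80, 455, 230) rect 452.8 -369.2 size 113.6 27.0 ang 11.8 bias-corrected 453.1 -370.7
w4 (270, 90, 304, 175) rect 457.5 -236.0 size 2.9 1.0 ang 7.9 bias-corrected 457.7 -237.6
w4 (150, 90, 190, 165) rect 432.7 -134.1 size 44.0 11.9 ang 16.0 bias-corrected 432.9 -135.6
```

```bash
python3 -c "
from h import *
plan(434.5,-374.8,110,-80.2)"
```

```text
t 4.68 p [ 409.8 -291.2  223.3] psi -79.4 rotvec [-0.2  0.8  0.2] shift(turned axes)mm [ 86.6 113.3  10.1] now axes [ 86.4 113.6   8.5] w 22.8 F [ 0.6  0.8 -0.9] q7 -0.87 q5 0.02
```

Emit:
arm_command --commands '[[[0.029,0.02,0.003],[0,0.8,0],0.01],[[0.029,0.025,0.003],[0,0,0],0.01],[[0.029,0.025,0.003],[0,0,0],0.01],[[0,0.025,0],[0,0,0],0.01],[[0,0.018,0],[0,0,0],0.01],[[0,0,0],[0,0,0],0.01],[[0,0,0],[0,0,0],0.01]]'

```text
clock: 5.27
position: [0.4447, -0.379, 0.1045]
ee_rot: [[0.177, 0.009, 0.984], [-0.984, -0.003, 0.177], [0.004, -1.0, 0.008]]
contact_force: [0.5, 0.5, 0.1]
width: 0.0231
```

```bash
python3 -c "
from h import *
plan(434.5,-374.8,86,-80.2)"
```

```text
t 5.27 p [ 444.7 -379.   104.5] psi -79.8 rotvec [-0.5  0.4  0.2] shift(turned axes)mm [-5.9 18.5 -9.4] now axes [-6.1 18.4 -9.5] w 23.1 F [0.5 0.5 0.1] q7 -0.79 q5 0.04
```

Emit:
arm_command --commands '[[[-0.006,0.008,-0.0095],[-0.5,0.4,0.2],0.01],[[0,0.006,0],[0,0,0],0.01],[[0,0,0],[0,0,0],0.01],[[0,0,0],[0,0,0],0.01]]'

```text
clock: 5.6
position: [0.4355, -0.3737, 0.0915]
ee_rot: [[0.172, 0.001, 0.985], [-0.985, -0.002, 0.172], [0.002, -1.0, 0.0]]
contact_force: [0.0, 0.0, -0.8]
width: 0.0229
```

```bash
python3 -c "
from h import *
plan(434.5,-374.8,86,-80.2)"
```

```text
t 5.60 p [ 435.5 -373.7   91.5] psi -80.1 rotvec [-0.   0.1  0.1] shift(turned axes)mm [ 0.9  5.5 -1.2] now axes [ 0.9  5.5 -1.2] w 22.9 F [ 0.   0.  -0.8] q7 -0.80 q5 0.04
```

Emit:
arm_command --commands '[[[0.0009,0.003,-0.0012],[0,0,0],0.01],[[0,0.0025,0],[0,0,0],0.01],[[0,0,0],[0,0,0],0.01],[[0,0,0],[0,0,0],0.01]]'

```text
clock: 5.93
position: [0.4356, -0.3754, 0.0881]
ee_rot: [[0.172, 0.004, 0.985], [-0.985, -0.004, 0.172], [0.005, -1.0, 0.003]]
contact_force: [-0.1, -0.4, -0.5]
width: 0.023
```

```bash
python3 -c "
from h import *
plan(434.5,-374.8,86,-80.2)"
```

```text
t 5.93 p [ 435.6 -375.4   88.1] psi -80.1 rotvec [-0.2  0.1  0.3] shift(turned axes)mm [-0.7  2.1 -1. ] now axes [-0.7  2.1 -1. ] w 23.0 F [-0.1 -0.4 -0.5] q7 -0.80 q5 0.05
```

Emit:
arm_command --commands '[[[-0.0007,0.003,-0.001],[0,0,0.2],0.01],[[0,0,0],[0,0,0],0.01],[[0,0,0],[0,0,0],0.05],[[0,0,0],[0,0,0],0.05],[[0,0,0],[0,0,0],0.05],[[0,0,0],[0,0,0],0.05]]'

```text
clock: 6.43
position: [0.4351, -0.3754, 0.0859]
ee_rot: [[0.172, 0.005, 0.985], [-0.985, -0.002, 0.172], [0.003, -1.0, 0.005]]
contact_force: [-0.3, 0.0, -0.3]
width: 0.0503
```

```bash
python3 w.py w5; python3 -c "
from h import *
plan(434.5,-374.8,86,-80.2)"
```

```text
t 6.48 p [ 435.1 -375.4   85.9] psi -80.1 rotvec [-0.3  9.9  0.1] shift(turned axes)mm [-53.4   7.9 167.9] now axes [-23.7   8.7 174.5] w 49.8 F [ 0.5  0.1 -0.5] q7 -0.80 q5 0.04
t 6.48 p [ 435.1 -375.4   85.9] psi -80.1 rotvec [-0.3  0.1  0.2] shift(turned axes)mm [-0.7 -0.1 -0.5] now axes [-0.7 -0.1 -0.5] w 49.8 F [ 0.5  0.1 -0.5] q7 -0.80 q5 0.04
```

View pics/w5.png

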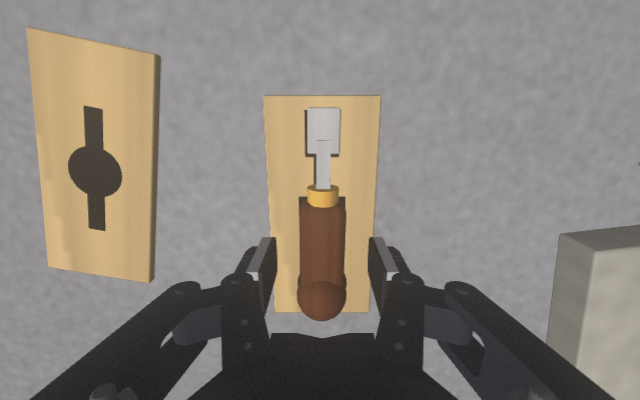

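Emit:
arm_command --commands '[[[0,-0.025,0],[0,0,0],0.06],[[0,-0.035,0],[0,0,0],0.06],[[0,-0.035,0],[0,0,0],0.06],[[0,-0.035,0],[0,0,0],0.06],[[0,0,-0.02],[0,0,0],0.06],[[0,0,-0.02],[0,0,0],0.06],[[0,0,0],[0,0,0],0.06],[[0,0,0],[0,0,0],0.06]]'

```text
clock: 7.15
position: [0.3939, -0.3812, 0.2218]
ee_rot: [[0.174, 0.004, 0.985], [-0.985, -0.001, 0.174], [0.001, -1.0, 0.004]]
contact_force: [0.7, -0.3, 0.4]
width: 0.06
```

```bash
python3 w.py w6; python3 -c "
from h import *
plan(440,0,220,-29)
im=cv2.imread('pics/w6.png')
cv2.imwrite('pics/w6c.png',cv2.resize(im[60:260,220:420],None,fx=3,fy=3,interpolation=2))
cv2.imwrite('pics/w6d.png',im)"
```

```text
t 7.20 p [ 393.7 -381.4  221.7] psi -80.0 rotvec [-0.2 10.   0.1] shift(turned axes)mm [-59.4 143.7 209.3] now axes [-22.3 144.4 215.9] w 60.3 F [-0.1  0.1  0.1] q7 -0.72 q5 0.01
t 7.20 p [ 393.7 -381.4  221.7] psi -80.0 rotvec [ -0.2 -51.    0.2] shift(turned axes)mm [-144.4    1.7  356. ] now axes [-367.5    1.6  111.9] w 60.3 F [-0.1  0.1  0.1] q7 -0.72 q5 0.01
```

View pics/w6c.png

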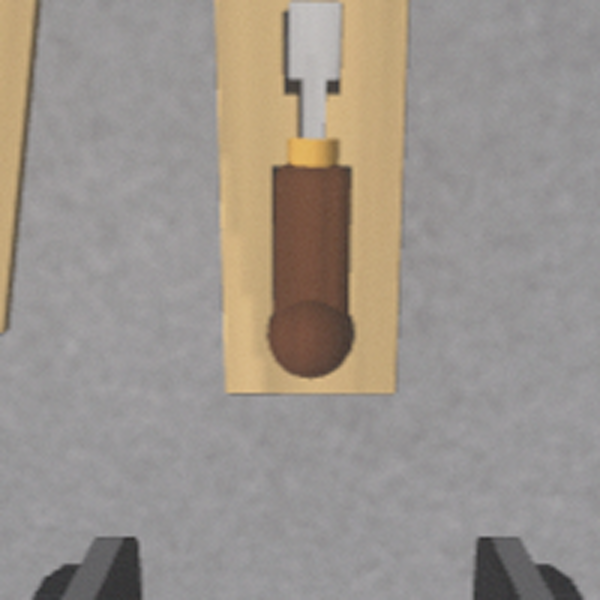

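```bash
python3 -c "
import cv2
im=cv2.imread('pics/w6.png')
cv2.imwrite('pics/w6e.png',cv2.resize(im[30:120,270:380],None,fx=6,fy=6,interpolation=2))"
python3 pad.py w6 "(280,20,370,200)"; python3 g.py w6 "(300,100,345,195)" 0.016
python3 - <<'E'
from h import *
import pickle
m=pickle.load(open("pics/w6.pkl","rb"));u=m["R"].T@[1,0,0]
print("rear edge of wide blade",onplane(m,[[324,88]],.012),"front plate")
E
```

```text
w6 (280, 20, 370, 200) rect 452.5 -370.2 size 127.8 59.7 ang 9.9 bias-corrected 452.8 -371.8
brown cen [ 433.4119 -372.7805] ang 6.672006667756257 t -36.59076903882318 31.526370047615096 n -12.38571827015467 11.825956042619644
origin from ball end [ 434.8116 -372.6168]
rear edge of wide blade [[ 0.4879 -0.3647  0.012 ]] front plate
```

View pics/w6e.png

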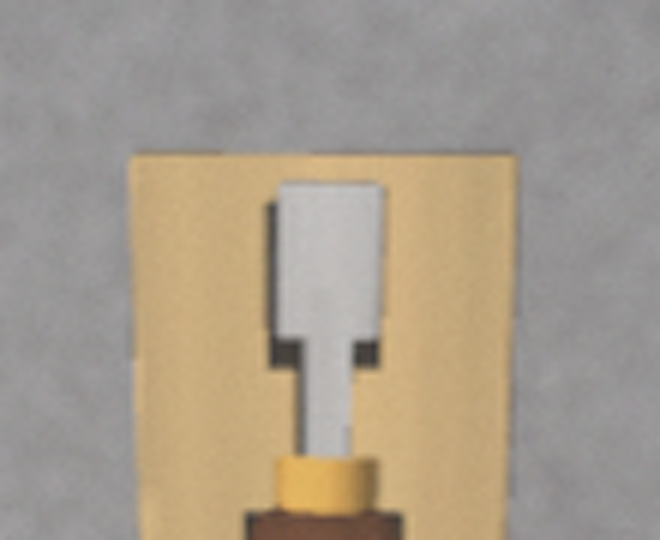

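```bash
python3 -c "
from h import *
plan(435.1,-375.4,100,-80.1)"
```

```text
t 7.20 p [ 393.7 -381.4  221.7] psi -80.0 rotvec [-0.2  0.1  0.1] shift(turned axes)mm [  1.2 121.7  41.8] now axes [  1.1 121.8  41.3] w 60.3 F [-0.1  0.1  0.1] q7 -0.72 q5 0.01
```

Emit:
arm_command --commands '[[[0,0.02,0.02],[0,0,0],0.05],[[0,0.03,0.018],[0,0,0],0.05],[[0,0.03,0],[0,0,0],0.05],[[0,0.025,0],[0,0,0],0.05],[[0,0,0],[0,0,0],0.05],[[0,0,0],[0,0,0],0.05]]'

```text
clock: 7.7
position: [0.4373, -0.3734, 0.113]
ee_rot: [[0.176, 0.006, 0.984], [-0.984, -0.001, 0.176], [0.002, -1.0, 0.006]]
contact_force: [0.2, -0.0, 1.0]
width: 0.0498
```

```bash
python3 -c "
from h import *
plan(435.1,-375.4,86,-80.1)"
```

```text
t 7.70 p [ 437.3 -373.4  113. ] psi -79.9 rotvec [-0.4  0.2  0.1] shift(turned axes)mm [ 1.6 27.  -2.5] now axes [ 1.5 27.  -2.7] w 49.8 F [ 0.2 -0.   1. ] q7 -0.79 q5 0.04
```

Emit:
arm_command --commands '[[[0.0015,0.014,-0.003],[-0.4,0.2,0],0.05],[[0,0.012,0],[0,0,0],0.05],[[0,0.002,0],[0,0,0],0.05],[[0,0,0],[0,0,0],0.05],[[0,0,0],[0,0,0],0.01],[[0,0,0],[0,0,0],0.01],[[0,0,0],[0,0,0],0.01],[[0,0,0],[0,0,0],0.01],[[0,0,0],[0,0,0],0.01],[[0,0,0],[0,0,0],0.01]]'

```text
clock: 8.53
position: [0.4366, -0.3778, 0.0882]
ee_rot: [[0.171, 0.004, 0.985], [-0.985, -0.007, 0.171], [0.007, -1.0, 0.003]]
contact_force: [-0.2, 0.2, -0.7]
width: 0.023
```

```bash
python3 -c "
from h import *
plan(435.1,-375.4,86,-80.1)"
```

```text
t 8.53 p [ 436.6 -377.8   88.2] psi -80.1 rotvec [-0.2 -0.   0.4] shift(turned axes)mm [-2.6  2.2 -1.1] now axes [-2.6  2.2 -1.1] w 23.0 F [-0.2  0.2 -0.7] q7 -0.80 q5 0.05
```

Emit:
arm_command --commands '[[[0,-0.003,0],[0,0,0.4],0.01],[[-0.0034,0,-0.0025],[0,0,0],0.01],[[0,0,0],[0,0,0],0.01],[[0,0,0],[0,0,0],0.01]]'

```text
clock: 8.87
position: [0.4332, -0.3745, 0.0917]
ee_rot: [[0.171, 0.003, 0.985], [-0.985, 0.001, 0.171], [-0.0, -1.0, 0.003]]
contact_force: [0.6, -1.0, -0.1]
width: 0.0229
```

```bash
python3 -c "
from h import *
x=np.array([.171,-.985]);z=np.array([.985,.171]);t=np.array([436.6,-377.8])-3.4*x-2.5*z;print(t)
plan(*t,88,-80.1)"
```

```text
[ 433.5561 -374.8785]
t 8.87 p [ 433.2 -374.5   91.7] psi -80.1 rotvec [-0.2 -0.  -0. ] shift(turned axes)mm [0.4 3.7 0.3] now axes [0.4 3.7 0.3] w 22.9 F [ 0.6 -1.  -0.1] q7 -0.80 q5 0.04
```

Emit:
arm_command --commands '[[[0.0003,0.004,0.0003],[0,0,0],0.01],[[0,0.0005,0],[0,0,0],0.01],[[0,0,0],[0,0,0],0.05],[[0,0,0],[0,0,0],0.05],[[0,0,0],[0,0,0],0.05],[[0,0,0],[0,0,0],0.05],[[0,-0.025,0],[0,0,0],0.06],[[0,-0.035,0],[0,0,0],0.06],[[0,-0.035,0],[0,0,0],0.06],[[0,-0.035,0],[0,0,0],0.06],[[0,0,-0.02],[0,0,0],0.06],[[0,0,-0.02],[0,0,0],0.06],[[0,0,0],[0,0,0],0.06],[[0,0,0],[0,0,0],0.06]]'

```text
clock: 10.03
position: [0.3933, -0.3813, 0.2236]
ee_rot: [[0.174, 0.004, 0.985], [-0.985, 0.001, 0.174], [-0.0, -1.0, 0.004]]
contact_force: [0.5, -0.9, -0.1]
width: 0.0598
```

```bash
python3 w.py w7; python3 -c "
from h import *
plan(440,0,220,-29)
im=cv2.imread('pics/w7.png')
cv2.imwrite('pics/w7c.png',cv2.resize(im[30:200,260:390],None,fx=3.5,fy=3.5,interpolation=2))"
```

```text
t 10.08 p [ 393.2 -381.5  223.5] psi -80.0 rotvec [-0.2 10.  -0. ] shift(turned axes)mm [-59.5 145.5 209.8] now axes [-22.2 146.3 216.4] w 59.8 F [-0.2 -0.6 -0.1] q7 -0.72 q5 0.01
t 10.08 p [ 393.2 -381.5  223.5] psi -80.0 rotvec [ -0.2 -51.    0.1] shift(turned axes)mm [-144.     3.5  356.3] now axes [-367.6    3.9  112.2] w 59.8 F [-0.2 -0.6 -0.1] q7 -0.72 q5 0.01
```

View pics/w7c.png

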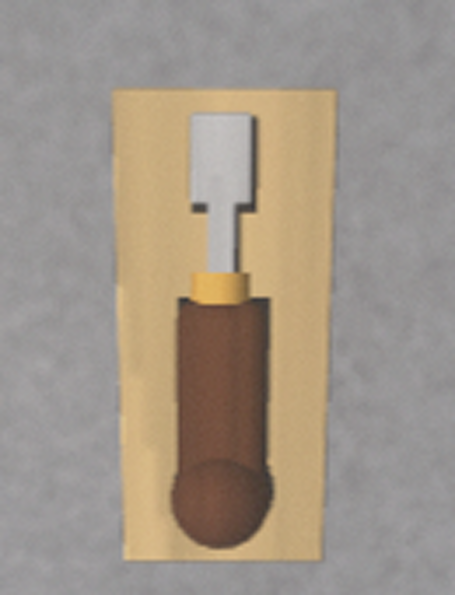

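Emit:
arm_command --commands '[[[-0.037,0,0.011],[0,0,0],0.06],[[-0.037,0,0.011],[0,0,0],0.06],[[-0.037,0,0.011],[0,0,0],0.06],[[-0.037,0,0.011],[0,0,0],0.06],[[-0.037,0,0.011],[0,0,0],0.06],[[-0.037,0,0.011],[0,0,0],0.06],[[-0.037,0,0.011],[0,0,0],0.06],[[-0.037,0,0.011],[0,0,0],0.06],[[-0.037,0,0.011],[0,0,0],0.06],[[0,0,0],[0,-6.4,0],0.06],[[0,0,0],[0,-6.4,0],0.06],[[0,0,0],[0,-6.4,0],0.06],[[0,0,0],[0,-6.4,0],0.06],[[0,0,0],[0,-6.4,0],0.06],[[0,0,0],[0,-6.4,0],0.06],[[0,0,0],[0,-6.4,0],0.06],[[0,0,0],[0,-6.4,0],0.06],[[0,0,0],[0,0,0],0.06],[[0,0,0],[0,0,0],0.06]]'

```text
clock: 11.67
position: [0.4385, -0.008, 0.2175]
ee_rot: [[0.899, -0.004, 0.438], [-0.438, 0.006, 0.899], [-0.006, -1.0, 0.004]]
contact_force: [-0.1, -0.8, 0.5]
width: 0.0596
```

```bash
python3 w.py w8; python3 -c "
from h import *
plan(455,3,220,-29)"
```

```text
t 11.72 p [438.5  -8.  217.5] psi -26.0 rotvec [-0.  64.  -0.4] shift(turned axes)mm [314.  139.5 164.5] now axes [ 286.2  136.9 -211. ] w 60.2 F [ 0.1  0.7 -0.5] q7 -0.52 q5 -0.01
t 11.72 p [438.5  -8.  217.5] psi -26.0 rotvec [-0.2  3.  -0.4] shift(turned axes)mm [ 9.1 -2.5 17.6] now axes [10.  -2.5 17.1] w 60.2 F [ 0.1  0.7 -0.5] q7 -0.52 q5 -0.01
```

View pics/w8.png

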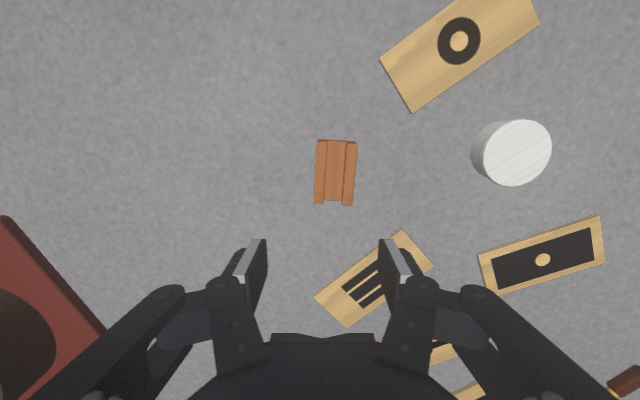

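```bash
python3 - <<'E'
from pad import *
f=lambda h,s,v:(s>90)&(h<22)
pad("w8",(295,120,375,220),fn=f,z=.026)
pad("w8",(295,120,375,220),fn=f,z=.020)
import cv2
im=cv2.imread("pics/w8.png");cv2.imwrite("pics/w8c.png",cv2.resize(im[125:220,290:380],None,fx=6,fy=6,interpolation=2))
E
```

```text
w8 (295, 120, 375, 220) rect 456.5 6.1 size 61.4 37.1 ang 60.7 bias-corrected 458.0 5.4
w8 (295, 120, 375, 220) rect 456.2 4.8 size 62.8 37.9 ang 60.7 bias-corrected 457.6 4.1
```

View pics/w8c.png

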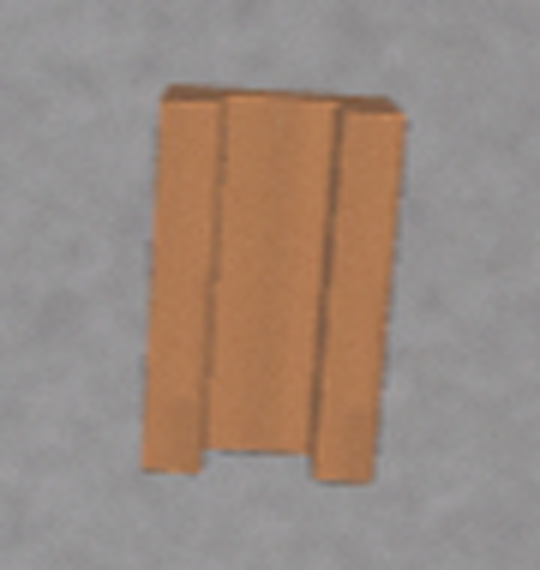

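```bash
python3 - <<'E'
from h import *
import pickle
m=pickle.load(open("pics/w8.pkl","rb"))
q=np.array([(163,100),(405,113),(373,482),(143,470)])/6+[290,125]
P=onplane(m,q,.026)[:,:2]*1000;print(P,P.mean(0)+1.6*(m["R"].T@[1,0,0])[:2]); 
for a,b in((0,1),(1,2),(2,3),(3,0)):print(np.linalg.norm(P[a]-P[b]),np.degrees(np.arctan2(*(P[b]-P[a])[::-1])))
plan(*(P.mean(0)+1.6*(m["R"].T@[1,0,0])[:2]),100,-29.3)
E
```

```text
[[454.6513  39.3705]
 [486.9817  21.5051]
 [458.3094 -30.5091]
 [425.5613 -12.3867]] [457.815    3.7956]
36.93811748266373 -28.924448443591814
59.39348761234222 -118.86531070887051
37.428031783700575 151.04026742797933
59.3719539496901 60.66193146959475
t 11.72 p [438.5  -8.  217.5] psi -26.0 rotvec [-0.2  3.3 -0.4] shift(turned axes)mm [ 11.1 117.5  19.7] now axes [ 12.9 117.5  18.5] w 60.2 F [ 0.1  0.7 -0.5] q7 -0.52 q5 -0.01
```

Emit:
arm_command --commands '[[[0.006,0.02,0.009],[0,3.2,-0.4],0.06],[[0.006,0.03,0.009],[0,0,0],0.06],[[0,0.03,0],[0,0,0],0.06],[[0,0.03,0],[0,0,0],0.06],[[0,0,0],[0,0,0],0.06],[[0,0,0],[0,0,0],0.06]]'

```text
clock: 12.22
position: [0.4611, 0.0045, 0.1058]
ee_rot: [[0.862, 0.008, 0.507], [-0.507, 0.004, 0.862], [0.005, -1.0, 0.008]]
contact_force: [0.2, 0.5, -0.5]
width: 0.0604
```

```bash
python3 -c "
from h import *
plan(457.8,3.8,79,-29.2)"
```

```text
t 12.22 p [461.1   4.5 105.8] psi -30.5 rotvec [-0.4 -1.3  0.3] shift(turned axes)mm [-2.6 26.8 -2.3] now axes [-2.6 26.7 -2.5] w 60.4 F [ 0.2  0.5 -0.5] q7 -0.73 q5 0.11
```

Emit:
arm_command --commands '[[[-0.0026,0.012,-0.0025],[-0.4,-1.3,0.3],0.06],[[0,0.013,0],[0,0,0],0.06],[[0,0.002,0],[0,0,0],0.06],[[0,0,0],[0,0,0],0.06]]'

```text
clock: 12.55
position: [0.4595, 0.0034, 0.0815]
ee_rot: [[0.873, 0.004, 0.488], [-0.488, -0.001, 0.873], [0.004, -1.0, 0.001]]
contact_force: [0.6, -0.5, 0.1]
width: 0.0603
```

```bash
python3 -c "
from h import *
plan(457.8,3.8,79,-29.2)"
```

```text
t 12.55 p [459.5   3.4  81.5] psi -29.2 rotvec [-0.1  0.   0.2] shift(turned axes)mm [-1.7  2.5 -0.5] now axes [-1.7  2.5 -0.5] w 60.3 F [ 0.6 -0.5  0.1] q7 -0.73 q5 0.14
```

Emit:
arm_command --commands '[[[-0.0017,0.002,-0.0005],[0,0,0],0.06],[[0,0,0],[0,0,0],0.02],[[0,0,0],[0,0,0],0.02],[[0,0,0],[0,0,0],0.02],[[0,0,0],[0,0,0],0.02],[[0,0,0],[0,0,0],0.02],[[0,0,0],[0,0,0],0.02]]'

```text
clock: 13.13
position: [0.4595, 0.0035, 0.0834]
ee_rot: [[0.873, 0.009, 0.488], [-0.488, -0.002, 0.873], [0.009, -1.0, 0.003]]
contact_force: [-0.6, -0.2, -1.8]
width: 0.0372
```

```bash
python3 w.py w9; python3 -c "
from h import *
plan(440,-134.5,200,-74.2)"
```

```text
t 13.18 p [459.5   3.5  83.4] psi -29.2 rotvec [-0.4 60.8  0.4] shift(turned axes)mm [325.5   5.4 143.5] now axes [ 284.1    7.3 -214. ] w 37.4 F [ 0.3 -0.4 -1. ] q7 -0.73 q5 0.14
t 13.18 p [459.5   3.5  83.4] psi -29.2 rotvec [-0.4 45.   0.4] shift(turned axes)mm [ 127.5 -116.6  -56.4] now axes [  51.4 -116.5 -129.6] w 37.4 F [ 0.3 -0.4 -1. ] q7 -0.73 q5 0.14
```

View pics/w9.png

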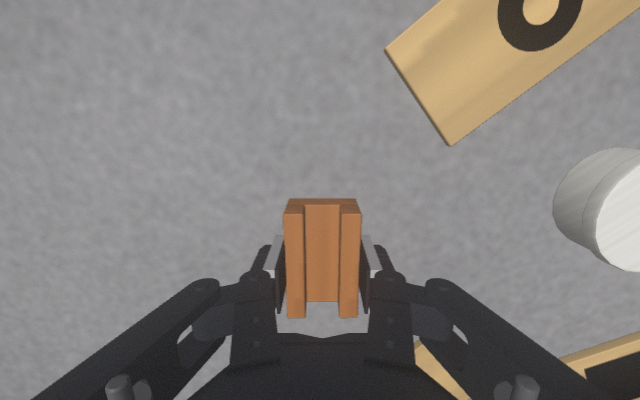

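```bash
python3 - <<'E'
from h import *
import pickle
m=pickle.load(open("pics/w9.pkl","rb"));o,p,R,a=state()
P=onplane(m,[(287,212),(360,212),(357,318),(287,318)],.026)
L=(P-p)@R*1000;print(L, L.mean(0))
E
```

```text
[[-17.566   57.3026  29.7643]
 [ 17.4019  57.6166  29.6599]
 [ 18.1723  57.4473 -31.3624]
 [-19.7059  57.1078 -31.0761]] [-0.4244 57.3686 -0.7536]
```

Emit:
arm_command --commands '[[[0,-0.02,0],[0,0,0],0.02],[[0,-0.025,0],[0,6.4,0],0.02],[[0,-0.015,0],[0,6.4,0],0.02],[[0,0,0],[0,6.4,0],0.02],[[0,0,0],[0,6.4,0],0.02],[[0,0,0],[0,6.4,0],0.02],[[0,0,0],[0,6.4,0],0.02],[[0,0,0],[0,6.4,0],0.02],[[0.031,0,-0.014],[0,0,0],0.02],[[0.031,0,-0.014],[0,0,0],0.02],[[0.031,0,-0.014],[0,0,0],0.02],[[0.031,0,-0.014],[0,0,0],0.02],[[0,0,0],[0,0,0],0.02],[[0,0,0],[0,0,0],0.02]]'

```text
clock: 14.35
position: [0.4321, -0.1335, 0.1457]
ee_rot: [[0.235, 0.008, 0.972], [-0.972, 0.0, 0.235], [0.002, -1.0, 0.008]]
contact_force: [0.5, 0.3, -2.2]
width: 0.0368
```

```bash
python3 -c "
from h import *
plan(440.7,-134,100,-74.2)"
```

```text
t 14.35 p [ 432.1 -133.5  145.7] psi -76.4 rotvec [-0.5 -2.2  0.1] shift(turned axes)mm [ 2.9 45.7  8.2] now axes [ 2.5 45.7  7.9] w 36.8 F [ 0.5  0.3 -2.2] q7 -1.16 q5 0.03
```

Emit:
arm_command --commands '[[[0.003,0.022,0.008],[-0.5,-2.2,0],0.02],[[0,0.022,0],[0,0,0],0.02],[[0,0.001,0],[0,0,0],0.02],[[0,0,0],[0,0,0],0.02]]'

```text
clock: 14.68
position: [0.4419, -0.1343, 0.1005]
ee_rot: [[0.273, 0.002, 0.962], [-0.962, -0.003, 0.273], [0.003, -1.0, 0.001]]
contact_force: [-0.5, 1.1, -1.1]
width: 0.0373
```

```bash
python3 w.py w10; python3 -c "
from h import *
plan(440.7,-134,89.4,-74.2)"
```

```text
t 14.73 p [ 441.7 -134.2  100.6] psi -74.2 rotvec [-0.1 15.8  0.2] shift(turned axes)mm [187.8  22.6 161.3] now axes [224.7  23.4 103.9] w 36.7 F [-0.2  0.4 -1.4] q7 -1.16 q5 0.07
t 14.73 p [ 441.7 -134.2  100.6] psi -74.2 rotvec [-0.   0.   0.2] shift(turned axes)mm [-0.4 11.2 -0.9] now axes [-0.5 11.2 -0.9] w 36.7 F [-0.2  0.4 -1.4] q7 -1.16 q5 0.07
```

View pics/w10.png

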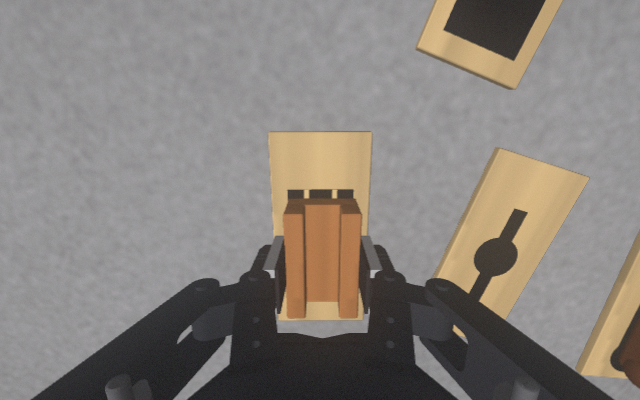

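```bash
python3 - <<'E'
from h import *
import pickle
m=pickle.load(open("pics/w10.pkl","rb"));o,p,R,a=state()
P=onplane(m,[(320,189),(288,189),(353,189),(269,131),(372,131)],.006)
print((P-p)@R*1000)
E
python3 pad.py w10 "(410,0,640,400)"
```

```text
[[ -2.8639  94.6143  30.0055]
 [-22.161   94.5544  30.0138]
 [ 17.0521  94.676   29.9967]
 [-31.7607  94.5444  64.1617]
 [ 26.7464  94.7258  64.1763]]
w10 (410, 0, 640, 400) rect 436.2 -278.3 size 204.6 156.5 ang 21.0 bias-corrected 436.7 -279.8
```

Emit:
arm_command --commands '[[[-0.0012,0.006,-0.0002],[0,0,0.2],0.02],[[0,0.0045,0],[0,0,0],0.02],[[0,0,0],[0,0,0],0.02],[[0,0,0],[0,0,0],0.02]]'

```text
clock: 15.07
position: [0.4424, -0.132, 0.0918]
ee_rot: [[0.274, 0.003, 0.962], [-0.962, 0.0, 0.274], [0.001, -1.0, 0.003]]
contact_force: [0.3, -0.8, -1.8]
width: 0.0373
```

```bash
python3 -c "
from h import *
plan(441.2,-133.1,89.4,-74.2)"
```

```text
t 15.07 p [ 442.4 -132.    91.8] psi -74.1 rotvec [-0.2  0.1  0. ] shift(turned axes)mm [ 0.7  2.4 -1.4] now axes [ 0.7  2.4 -1.5] w 37.3 F [ 0.3 -0.8 -1.8] q7 -1.16 q5 0.07
```

Emit:
arm_command --commands '[[[0.0007,0.0025,-0.0015],[0,0,0],0.02],[[0,0,0],[0,0,0],0.02],[[0,0,0],[0,0,0],0.06],[[0,0,0],[0,0,0],0.06],[[0,0,0],[0,0,0],0.06],[[0,-0.02,0],[0,0,0],0.06],[[0,-0.035,0],[0,0,0],0.06],[[0,-0.035,0],[0,0,0],0.06],[[0,-0.035,0],[0,0,0],0.06],[[0,0,0],[0,0,0],0.06],[[0,0,0],[0,0,0],0.06]]'

```text
clock: 15.98
position: [0.4402, -0.133, 0.2207]
ee_rot: [[0.274, 0.004, 0.962], [-0.962, 0.0, 0.274], [0.001, -1.0, 0.004]]
contact_force: [-0.0, 0.5, -0.8]
width: 0.0602
```

```bash
python3 w.py w11; python3 -c "
from h import *
plan(520,297,240,30)
im=cv2.imread('pics/w11.png')
cv2.imwrite('pics/w11c.png',cv2.resize(im[80:280,220:420],None,fx=3,fy=3,interpolation=2))"
```

```text
t 16.03 p [ 440.7 -133.1  221. ] psi -74.1 rotvec [-0.3 15.9  0. ] shift(turned axes)mm [188.9 143.  162.3] now axes [226.1 143.7 103.6] w 60.1 F [ 0.2 -0.   0.4] q7 -1.10 q5 0.01
t 16.03 p [ 440.7 -133.1  221. ] psi -74.1 rotvec [  -0.1 -104.1    0.3] shift(turned axes)mm [283.8 -19.  332.8] now axes [-391.8  -18.6  194.4] w 60.1 F [ 0.2 -0.   0.4] q7 -1.10 q5 0.01
```

View pics/w11c.png

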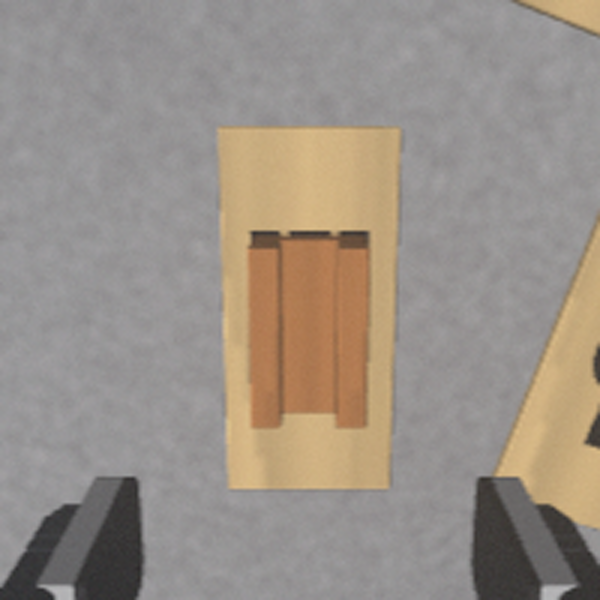

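Emit:
arm_command --commands '[[[-0.0355,-0.002,0.0175],[0,0,0],0.06],[[-0.0355,-0.002,0.0175],[0,0,0],0.06],[[-0.0355,-0.002,0.0175],[0,0,0],0.06],[[-0.0355,-0.002,0.0175],[0,0,0],0.06],[[-0.0355,-0.002,0.0175],[0,0,0],0.06],[[-0.0355,-0.002,0.0175],[0,0,0],0.06],[[-0.0355,-0.002,0.0175],[0,0,0],0.06],[[-0.0355,-0.002,0.0175],[0,0,0],0.06],[[-0.0355,-0.002,0.0175],[0,0,0],0.06],[[-0.0355,-0.002,0.0175],[0,0,0],0.06],[[0,0,0],[0,0,0],0.06]]'

```text
clock: 16.95
position: [0.5115, 0.2697, 0.2291]
ee_rot: [[0.263, -0.009, 0.965], [-0.965, 0.002, 0.263], [-0.004, -1.0, -0.008]]
contact_force: [-0.6, 0.8, -0.2]
width: 0.06
```

Emit:
arm_command --commands '[[[0,0,0],[0,-7,0],0.06],[[0,0,0],[0,-7,0],0.06],[[0,0,0],[0,-7,0],0.06],[[0,0,0],[0,-7,0],0.06],[[0,0,0],[0,-7,0],0.06],[[0,0,0],[0,-7,0],0.06],[[0,0,0],[0,-7,0],0.06],[[0,0,0],[0,-7,0],0.06],[[0,0,0],[0,-7,0],0.06],[[0,0,0],[0,-7,0],0.06],[[0,0,0],[0,-7,0],0.06],[[0,0,0],[0,-7,0],0.06],[[0,0,0],[0,-7,0],0.06],[[0,0,0],[0,-7,0],0.06],[[0,0,0],[0,-7,0],0.06],[[0,0,0],[0,0,0],0.06],[[0,0,0],[0,0,0],0.06]]'

```text
clock: 18.37
position: [0.5025, 0.2724, 0.2028]
ee_rot: [[0.842, -0.044, -0.538], [0.539, 0.0, 0.842], [-0.037, -0.999, 0.024]]
contact_force: [0.0, -0.9, 0.1]
width: 0.0599
```

```bash
python3 w.py w12; python3 -c "
from h import *
plan(520,297,240,33)"
```

```text
t 18.42 p [502.5 272.3 202.7] psi 32.6 rotvec [  1.5 122.6  -2.7] shift(turned axes)mm [594.3 124.7 100.5] now axes [-231.   120.2 -557.7] w 60.1 F [-0.7 -0.2  0.2] q7 -0.25 q5 0.32
t 18.42 p [502.5 272.3 202.7] psi 32.6 rotvec [-1.4 -0.4 -2.1] shift(turned axes)mm [ 28.2 -37.3  11.2] now axes [ 26.7 -38.   12.3] w 60.1 F [-0.7 -0.2  0.2] q7 -0.25 q5 0.32
```

View pics/w12.png

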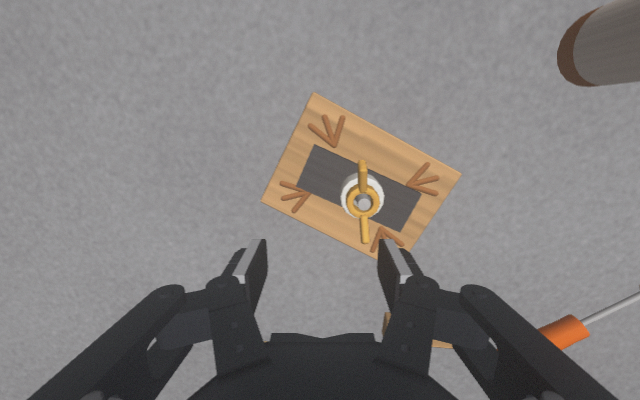

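Emit:
arm_command --commands '[[[0.013,-0.01,0.006],[-1.4,-0.4,-2.1],0.06],[[0.013,-0.01,0.006],[0,0,0],0.06],[[0,0,0],[0,0,0],0.06],[[0,0,0],[0,0,0],0.06]]'

```text
clock: 18.75
position: [0.5182, 0.296, 0.2204]
ee_rot: [[0.846, -0.002, -0.533], [0.533, -0.002, 0.846], [-0.002, -1.0, -0.001]]
contact_force: [-0.5, -0.2, -0.8]
width: 0.0603
```

```bash
python3 w.py w13; python3 -c "
from h import *
plan(520,297,240,33)
im=cv2.imread('pics/w13.png')
cv2.imwrite('pics/w13c.png',cv2.resize(im[80:260,220:440],None,fx=3.5,fy=3.5,interpolation=2))"
```

```text
t 18.80 p [518.2 295.9 220.5] psi 32.2 rotvec [  0.2 122.2  -0. ] shift(turned axes)mm [617.9 142.5  84.8] now axes [-257.1  143.6 -568. ] w 59.8 F [-1.2  0.5  0.8] q7 -0.30 q5 0.35
t 18.80 p [518.2 295.9 220.5] psi 32.2 rotvec [ 0.1 -0.8 -0.1] shift(turned axes)mm [  2.1 -19.5  -0.1] now axes [  2.1 -19.5  -0.1] w 59.8 F [-1.2  0.5  0.8] q7 -0.30 q5 0.35
```

View pics/w13c.png

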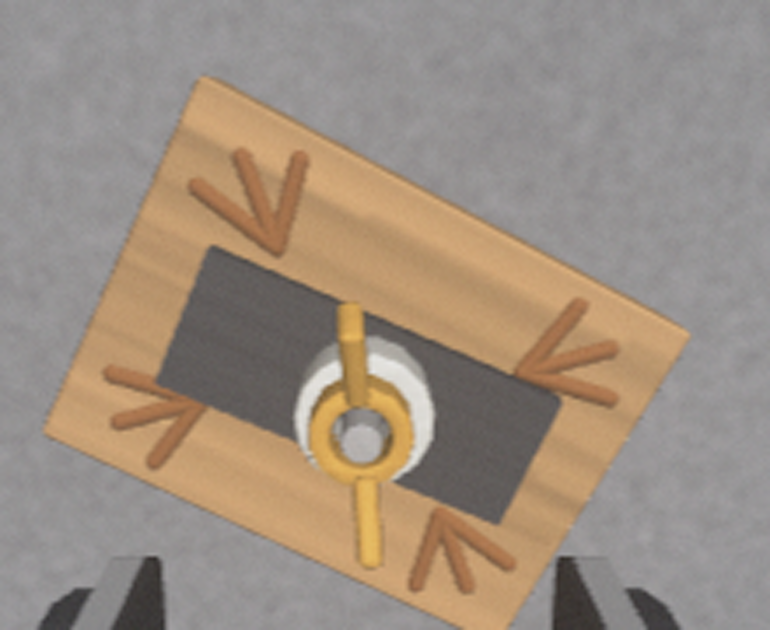

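```bash
python3 - <<'E'
from h import *
import pickle
m=pickle.load(open("pics/w13.pkl","rb"))
f=lambda q,z:onplane(m,np.array(q)/3.5+[220,80],z)[:,:2]*1000
w=f([(350,305),(371,563)],.079);print("wing tips",w,w.mean(0),np.degrees(np.arctan2(*(w[0]-w[1])[::-1])),np.linalg.norm(w[0]-w[1]))
print("hub",f([(361,430)],.068),"stud",f([(360,441)],.074),"spacer",f([(365,410)],.054))
s=f([(212,246),(560,402),(500,523),(158,383)],.032);print("strap",s,s.mean(0))
for a,b in((0,1),(3,2)):print(np.degrees(np.arctan2(*(s[b]-s[a])[::-1])),np.linalg.norm(s[a]-s[b]))
E
```

```text
wing tips [[499.2365 324.9405]
 [536.0143 275.5754]] [517.6254 300.258 ] 126.68673048575701 61.559129433136796
hub [[518.4454 299.0353]] stud [[518.603  298.3298]] spacer [[518.9908 300.0987]]
strap [[465.2264 310.8899]
 [566.4586 324.6685]
 [572.9947 286.4961]
 [471.2136 270.9415]] [518.9733 298.249 ]
7.750835505125153 102.16562589556618
8.6889735264363 102.96280121780431
```

Emit:
arm_command --commands '[[[0.002,0.015,0.001],[0,-4.5,0],0.06],[[0,0.025,0],[0,0,0],0.06],[[0,0.025,0],[0,0,0],0.06],[[0,0,0],[0,0,0],0.06],[[0,0,0],[0,0,0],0.06]]'

```text
clock: 19.22
position: [0.5184, 0.2952, 0.1524]
ee_rot: [[0.804, -0.002, -0.595], [0.595, -0.004, 0.804], [-0.004, -1.0, -0.002]]
contact_force: [-0.5, 0.2, -0.0]
width: 0.0597
```

```bash
python3 w.py w14; python3 -c "
from h import *
plan(519.1,299.5,131,36.7)"
```

```text
t 19.27 p [518.3 294.9 152.3] psi 36.5 rotvec [  0.3 126.5  -0. ] shift(turned axes)mm [616.9  74.3  84.7] now axes [-298.3   76.7 -546.2] w 60.0 F [-0.1 -1.3 -0.4] q7 -0.27 q5 0.42
t 19.27 p [518.3 294.9 152.3] psi 36.5 rotvec [ 0.1 -0.2 -0.3] shift(turned axes)mm [ 3.4 21.3  3.2] now axes [ 3.5 21.3  3.3] w 60.0 F [-0.1 -1.3 -0.4] q7 -0.27 q5 0.42
```

View pics/w14.png

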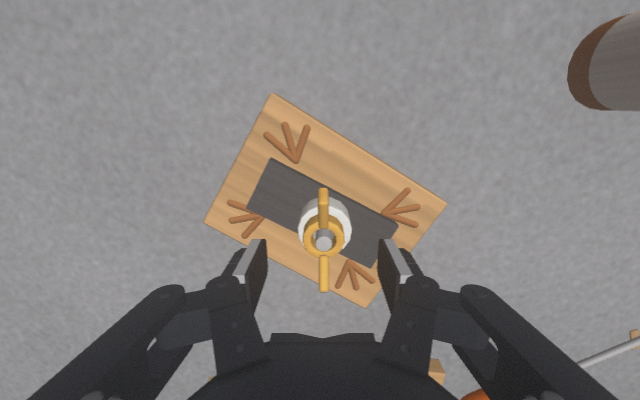

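```bash
python3 - <<'E'
from h import *
import pickle
m=pickle.load(open("pics/w14.pkl","rb"));o,p,R,a=state()
P=onplane(m,[(323.5,239)],.068);print(P,(P-p)@R*1000)
P=onplane(m,[(323.5,190),(324.5,290)],.079);print(P,(P-p)@R*1000)
P=onplane(m,[(324,241)],.074);print(P,(P-p)@R*1000)
E
```

```text
[[0.5187 0.2981 0.068 ]] [[ 2.618  84.3133  2.4502]]
[[0.4987 0.325  0.079 ]
 [0.5357 0.2761 0.079 ]] [[  2.4718  73.2494  36.0237]
 [  3.2004  73.3639 -25.2948]]
[[0.518  0.2995 0.074 ]] [[ 2.8643 78.3091  4.0621]]
```

```bash
python3 - <<'E'
from h import *
from plant import eyes
o,p,R,a=state(); m=eyes.camera_model("wrist")
c=-m["R"].T@m["t"]; print("cam in tool",R.T@(c-p),"fwd",R.T@m["R"][2], "right",R.T@m["R"][0])
E
```

```text
cam in tool [ 0.0012 -0.0699  0.0762] fwd [ 0.0009  0.9561 -0.2929] right [ 1.     -0.0007  0.0005]
```

Emit:
arm_command --commands '[[[0.0011,0.012,0.001],[0,0,0],0.06],[[0,0.009,0],[0,0,0],0.06],[[0,0,0],[0,0,0],0.06],[[0,0,0],[0,0,0],0.06]]'

```text
clock: 19.6
position: [0.5198, 0.2966, 0.1326]
ee_rot: [[0.805, 0.001, -0.593], [0.593, -0.003, 0.805], [-0.001, -1.0, -0.003]]
contact_force: [0.1, 0.1, -0.1]
width: 0.0601
```

```bash
python3 -c "
from h import *
plan(518.7,296.3,131,36.9)"
```

```text
t 19.60 p [519.8 296.6 132.6] psi 36.4 rotvec [ 0.2 -0.5 -0. ] shift(turned axes)mm [-1.   1.6  0.5] now axes [-1.   1.6  0.5] w 60.1 F [ 0.1  0.1 -0.1] q7 -0.29 q5 0.45
```

Emit:
arm_command --commands '[[[-0.001,0.0015,0.0005],[0,-0.5,0],0.05],[[0,0,0],[0,0,0],0.05],[[0,0,0],[0,0,0],0.015],[[0,0,0],[0,0,0],0.015],[[0,0,0],[0,0,0],0.015],[[0,0,0],[0,0,0],0.015],[[0,0,0],[0,0,0],0.015],[[0,0,0],[0,0,0],0.015]]' --grip_force 40

```text
clock: 20.27
position: [0.5192, 0.297, 0.1328]
ee_rot: [[0.8, 0.004, -0.6], [0.6, -0.002, 0.8], [0.002, -1.0, -0.004]]
contact_force: [0.1, -1.2, 0.5]
width: 0.0234
```

```bash
python3 w.py w15; python3 -c "
from h import *
plan(518.7,296.3,131,36.9)"
```

```text
t 20.32 p [519.2 297.  132.8] psi 36.9 rotvec [  0.  126.9   0.3] shift(turned axes)mm [619.   54.8  83.8] now axes [-304.7   56.2 -545.1] w 23.3 F [-0.5 -0.7  0.4] q7 -0.29 q5 0.45
t 20.32 p [519.2 297.  132.8] psi 36.9 rotvec [0.2 0.  0.1] shift(turned axes)mm [-0.8  1.8 -0.3] now axes [-0.8  1.8 -0.3] w 23.3 F [-0.5 -0.7  0.4] q7 -0.29 q5 0.45
```

View pics/w15.png

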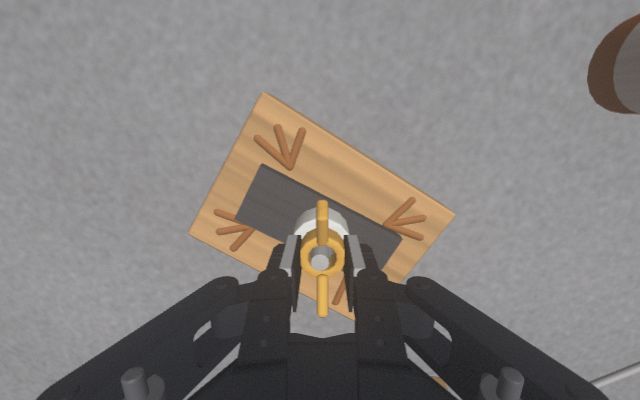

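Emit:
arm_command --commands '[[[0,-0.005,0],[0,0,0],0.015],[[0,-0.01,0],[0,0,0],0.015],[[0,-0.015,0],[0,0,0],0.015],[[0,-0.02,0],[0,0,0],0.015],[[0,-0.025,0],[0,0,0],0.015],[[0,-0.01,0],[0,0,0],0.015],[[0,0,0],[0,0,0],0.015],[[0,0,0],[0,0,0],0.015]]'

```text
clock: 20.98
position: [0.5183, 0.2974, 0.2245]
ee_rot: [[0.799, 0.003, -0.601], [0.601, -0.002, 0.799], [0.001, -1.0, -0.003]]
contact_force: [-0.3, -0.3, -1.5]
width: 0.0233
```

```bash
python3 w.py w16; python3 -c "
from h import *
plan(456.7,-247.5,220,-90)"
```

```text
t 21.03 p [518.2 297.4 224.2] psi 37.0 rotvec [  0.  127.    0.2] shift(turned axes)mm [619.4 146.2  84.8] now axes [-304.8  147.5 -545.4] w 23.4 F [-0.2  0.1 -0.7] q7 -0.22 q5 0.36
t 21.03 p [518.2 297.4 224.2] psi 37.0 rotvec [  0.  127.    0.2] shift(turned axes)mm [544.9   4.2 -61.5] now axes [-376.8    5.  -398.4] w 23.4 F [-0.2  0.1 -0.7] q7 -0.22 q5 0.36
```

View pics/w16.png

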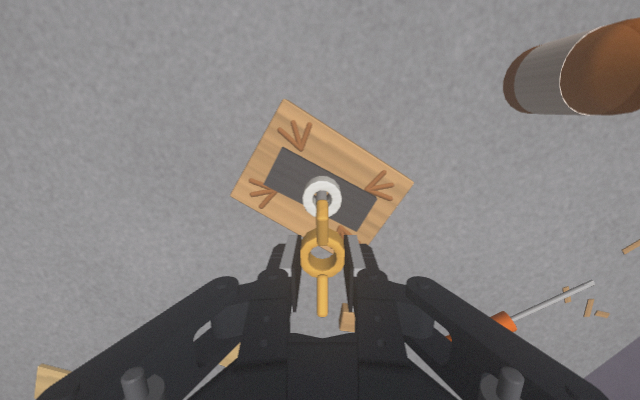

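```bash
python3 - <<'E'
from h import *
import pickle
m=pickle.load(open("pics/w16.pkl","rb"));o,p,R,a=state()
off=np.array([0,.0018,0])
for q,y in (((322,254),.0648),((322,201),.0528),((322,316),.0528)):
    P=onplane(m,[q],p[2]-y)-off;print((P-p)@R*1000)
E
```

```text
[[ 0.3555 64.7967  1.319 ]]
[[ 0.3293 52.6938 34.8999]]
[[  0.3573  52.8875 -28.337 ]]
```

Emit:
arm_command --commands '[[[-0.027,0,-0.0285],[0,0,0],0.015],[[-0.027,0,-0.0285],[0,0,0],0.015],[[-0.027,0,-0.0285],[0,0,0],0.015],[[-0.027,0,-0.0285],[0,0,0],0.015],[[-0.027,0,-0.0285],[0,0,0],0.015],[[-0.027,0,-0.0285],[0,0,0],0.015],[[-0.027,0,-0.0285],[0,0,0],0.015],[[-0.027,0,-0.0285],[0,0,0],0.015],[[-0.027,0,-0.0285],[0,0,0],0.015],[[-0.027,0,-0.0285],[0,0,0],0.015],[[-0.027,0,-0.0285],[0,0,0],0.015],[[-0.027,0,-0.0285],[0,0,0],0.015],[[-0.027,0,-0.0285],[0,0,0],0.015],[[0,0,0],[0,0,0],0.015]]'

```text
clock: 22.2
position: [0.4484, -0.2307, 0.2065]
ee_rot: [[0.795, -0.018, -0.607], [0.607, 0.005, 0.795], [-0.011, -1.0, 0.015]]
contact_force: [-0.8, -0.3, -0.6]
width: 0.0233
```

```bash
python3 -c "
from h import *
plan(454.7,-247.5,220,-90)"
```

```text
t 22.20 p [ 448.4 -230.7  206.5] psi 37.4 rotvec [  0.3 127.3  -1.3] shift(turned axes)mm [ 16.8 -13.5   6.3] now axes [ -5.4 -13.7 -17. ] w 23.3 F [-0.8 -0.3 -0.6] q7 0.93 q5 0.13
```

Emit:
arm_command --commands '[[[0,-0.005,0],[0,7,0],0.015],[[0,-0.005,0],[0,7,0],0.015],[[0,-0.005,0],[0,7,0],0.015],[[0,-0.002,0],[0,7,0],0.015],[[0,-0.002,0],[0,7,0],0.015],[[0,-0.002,0],[0,7,0],0.015],[[0,-0.002,0],[0,7,0],0.015],[[0,0,0],[0,7,0],0.015],[[0,0,0],[0,7,0],0.015],[[0,0,0],[0,7,0],0.015],[[0,0,0],[0,7,0],0.015],[[0,0,0],[0,7,0],0.015],[[0,0,0],[0,7,0],0.015],[[0,0,0],[0,7,0],0.015],[[0,0,0],[0,7,0],0.015],[[0,0,0],[0,7,0],0.015],[[0,0,0],[0,7,0],0.015],[[0,0,0],[0,7,0],0.015],[[0,0,0],[0,0,0],0.015],[[0,0,0],[0,0,0],0.015]]'

```text
clock: 23.87
position: [0.4359, -0.2283, 0.204]
ee_rot: [[-0.025, -0.052, 0.998], [-0.999, 0.026, -0.024], [-0.025, -0.998, -0.053]]
contact_force: [-0.4, -0.5, -1.4]
width: 0.0233
```

```bash
python3 -c "
from h import *
plan(454.7,-247.5,110,-90)"
```

```text
t 23.87 p [ 435.9 -228.3  204. ] psi -91.5 rotvec [ 3.  -1.4 -1.4] shift(turned axes)mm [19.2 94.  18.8] now axes [21.  92.3 24.2] w 23.3 F [-0.4 -0.5 -1.4] q7 -1.27 q5 0.08
```

Emit:
arm_command --commands '[[[0.01,0,0.01],[3,-1.4,-1.4],0.015],[[0.01,0.025,0.01],[0,0,0],0.015],[[0,0.025,0],[0,0,0],0.015],[[0,0.025,0],[0,0,0],0.015],[[0,0,0],[0,0,0],0.015],[[0,0,0],[0,0,0],0.015]]'

```text
clock: 24.37
position: [0.4563, -0.2486, 0.1244]
ee_rot: [[0.026, 0.001, 1.0], [-1.0, 0.0, 0.026], [-0.0, -1.0, 0.001]]
contact_force: [1.4, 0.0, 0.5]
width: 0.023
```

```bash
python3 w.py w17; python3 -c "
from h import *
plan(454.7,-247.5,95,-90)"
```

```text
t 24.42 p [ 456.  -248.5  124.3] psi -88.5 rotvec [-0.   1.5 -0. ] shift(turned axes)mm [ 73.5  46.3 147. ] now axes [ 77.3  46.4 145. ] w 23.2 F [-0.4  0.4 -0. ] q7 -1.26 q5 0.16
t 24.42 p [ 456.  -248.5  124.3] psi -88.5 rotvec [-0.   1.5 -0. ] shift(turned axes)mm [-1.  29.3 -1.3] now axes [-1.  29.3 -1.3] w 23.2 F [-0.4  0.4 -0. ] q7 -1.26 q5 0.16
```

View pics/w17.png

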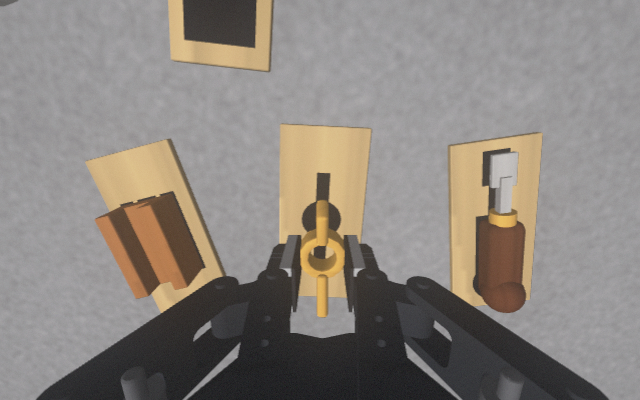

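```bash
python3 - <<'E'
from h import *
import pickle
m=pickle.load(open("pics/w17.pkl","rb"));o,p,R,a=state()
P=onplane(m,[(281,124),(371,129),(322,219),(323,173),(365,237),(277,237)],.006)*1000-[0,1.8,0]
print(P); print("front edge ang",np.degrees(np.arctan2(*(P[1]-P[0])[::-1])))
E
```

```text
[[ 521.9267 -220.0645    6.    ]
 [ 520.3589 -278.4121    6.    ]
 [ 456.9498 -248.3119    6.    ]
 [ 490.4145 -248.0863    6.    ]
 [ 443.7753 -279.9752    6.    ]
 [ 442.0336 -215.949     6.    ]]Traceback (most recent call last):
  File "<stdin>", line 5, in <module>
TypeError: return arrays must be of ArrayType
```

Emit:
arm_command --commands '[[[-0.0002,0.015,-0.0015],[0,1.8,0],0.015],[[0,0.014,0],[0,0,0],0.015],[[0,0,0],[0,0,0],0.015],[[0,0,0],[0,0,0],0.015]]'

```text
clock: 24.75
position: [0.4569, -0.2492, 0.1002]
ee_rot: [[-0.001, 0.006, 1.0], [-1.0, -0.003, -0.001], [0.003, -1.0, 0.006]]
contact_force: [0.7, 0.2, 0.5]
width: 0.0234
```

```bash
python3 -c "
from h import *
plan(454.5,-248.3,85,-90.3)"
```

```text
t 24.75 p [ 456.9 -249.2  100.2] psi -90.1 rotvec [-0.3  0.2  0.2] shift(turned axes)mm [-0.9 15.2 -2.4] now axes [-1.  15.2 -2.5] w 23.4 F [0.7 0.2 0.5] q7 -1.30 q5 0.18
```

Emit:
arm_command --commands '[[[-0.001,0.006,-0.0025],[-0.3,0.2,0.2],0.015],[[0,0.006,0],[0,0,0],0.015],[[0,0,0],[0,0,0],0.015],[[0,0,0],[0,0,0],0.015]]'

```text
clock: 25.08
position: [0.4559, -0.249, 0.0912]
ee_rot: [[-0.003, 0.005, 1.0], [-1.0, -0.002, -0.003], [0.002, -1.0, 0.005]]
contact_force: [-0.2, -0.9, 0.6]
width: 0.0236
```

```bash
python3 w.py w18;python3 -c "
from h import *
plan(454.5,-248.3,85,-90.3)"
```

```text
t 25.13 p [ 455.9 -249.    91.2] psi -90.2 rotvec [-0.3 -0.2  0.1] shift(turned axes)mm [ 73.   13.2 147.1] now axes [ 72.4  14.  147.3] w 23.4 F [ 0.3 -0.3 -0.7] q7 -1.31 q5 0.19
t 25.13 p [ 455.9 -249.    91.2] psi -90.2 rotvec [-0.3  0.1  0.1] shift(turned axes)mm [-0.7  6.2 -1.4] now axes [-0.7  6.2 -1.4] w 23.4 F [ 0.3 -0.3 -0.7] q7 -1.31 q5 0.19
```

View pics/w18.png

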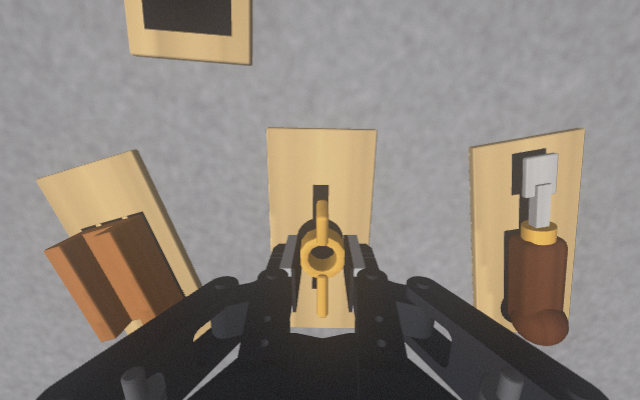

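Emit:
arm_command --commands '[[[-0.0007,0.003,-0.0014],[0,0,0],0.015],[[0,0.003,0],[0,0,0],0.015],[[0,0,0],[0,0,0],0.015],[[0,0,0],[0,0,0],0.015]]'

```text
clock: 25.47
position: [0.4546, -0.2484, 0.0851]
ee_rot: [[-0.003, 0.005, 1.0], [-1.0, -0.003, -0.003], [0.003, -1.0, 0.005]]
contact_force: [0.9, 0.3, -0.6]
width: 0.0233
```

```bash
python3 -c "
from h import *
plan(454.5,-248.3,85,-90.3)"
```

```text
t 25.47 p [ 454.6 -248.4   85.1] psi -90.2 rotvec [-0.3  0.1  0.2] shift(turned axes)mm [-0.1  0.1 -0.1] now axes [-0.1  0.1 -0.1] w 23.3 F [ 0.9  0.3 -0.6] q7 -1.32 q5 0.19
```

Emit:
arm_command --commands '[[[0,0.001,0],[0,0,0],0.015],[[0,0,0],[0,0,0],0.05],[[0,0,0],[0,0,0],0.05],[[0,0,0],[0,0,0],0.05],[[0,0,0],[0,0,0],0.05],[[0,-0.02,0],[0,0,0],0.06],[[0,-0.035,0],[0,0,0],0.06],[[0,-0.035,0],[0,0,0],0.06],[[0,-0.035,0],[0,0,0],0.06],[[0,0,0],[0,0,0],0.06],[[0,0,0],[0,0,0],0.06]]'

```text
clock: 26.38
position: [0.4532, -0.2473, 0.2133]
ee_rot: [[-0.002, 0.002, 1.0], [-1.0, -0.0, -0.002], [0.0, -1.0, 0.002]]
contact_force: [-0.3, 0.4, -0.5]
width: 0.0601
```

```bash
python3 w.py w19;python3 -c "
from h import *
plan(519,296.5,230,35)
im=cv2.imread('pics/w19.png')
cv2.imwrite('pics/w19c.png',cv2.resize(im[80:280,220:420],None,fx=3,fy=3,interpolation=2))"
```

```text
t 26.43 p [ 453.7 -247.4  213.6] psi -90.1 rotvec [-0.2 -0.1  0. ] shift(turned axes)mm [ 74.6 135.6 149.3] now axes [ 74.2 136.2 149. ] w 60.1 F [0.1 0.1 0.7] q7 -1.23 q5 0.08
t 26.43 p [ 453.7 -247.4  213.6] psi -90.1 rotvec [  -0.1 -125.1    0.2] shift(turned axes)mm [365.5 -16.4 408. ] now axes [-544.   -16.4   64.1] w 60.1 F [0.1 0.1 0.7] q7 -1.23 q5 0.08
```

View pics/w19c.png

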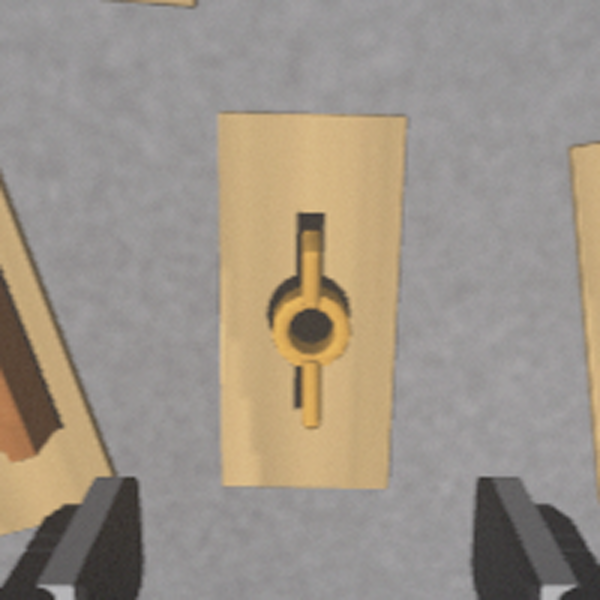

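```bash
python3 - <<'E'
from h import *
import pickle
m=pickle.load(open("pics/w19.pkl","rb"))
f=lambda q,z:onplane(m,np.array(q)/3.+[220,80],z)[:,:2]*1000
a=f([(311,213),(308,408)],.006);b=f([(311.5,231),(312,427)],.032);h=f([(311.5,325)],.020)
print("sil",a,a.mean(0));print("nut",b,b.mean(0),"hub",h)
c=f([(219,114),(406,117),(388,488),(223,487)],.006);print("plate",c.mean(0))
E
```

```text
sil [[ 490.19   -246.958 ]
 [ 422.3919 -245.8944]] [ 456.2909 -246.4262]
nut [[ 488.3814 -246.9657]
 [ 425.8077 -247.1202]] [ 457.0946 -247.043 ] hub [[ 456.195  -247.0349]]
plate [ 456.3613 -246.2074]
```

Emit:
arm_command --commands '[[[-0.0385,-0.0015,0.0045],[0,0,0],0.06],[[-0.0385,-0.0015,0.0045],[0,0,0],0.06],[[-0.0385,-0.0015,0.0045],[0,0,0],0.06],[[-0.0385,-0.0015,0.0045],[0,0,0],0.06],[[-0.0385,-0.0015,0.0045],[0,0,0],0.06],[[-0.0385,-0.0015,0.0045],[0,0,0],0.06],[[-0.0385,-0.0015,0.0045],[0,0,0],0.06],[[-0.0385,-0.0015,0.0045],[0,0,0],0.06],[[-0.0385,-0.0015,0.0045],[0,0,0],0.06],[[-0.0385,-0.0015,0.0045],[0,0,0],0.06],[[-0.0385,-0.0015,0.0045],[0,0,0],0.06],[[-0.0385,-0.0015,0.0045],[0,0,0],0.06],[[-0.0385,-0.0015,0.0045],[0,0,0],0.06],[[0,0,0],[0,-4,0],0.06],[[0,0,0],[0,-4,0],0.06],[[0,0,0],[0,0,0],0.06],[[0,0,0],[0,0,0],0.06]]'

```text
clock: 27.85
position: [0.5081, 0.2759, 0.2132]
ee_rot: [[0.136, -0.02, 0.991], [-0.991, 0.004, 0.136], [-0.007, -1.0, -0.02]]
contact_force: [-0.1, -0.2, -0.3]
width: 0.0599
```

```bash
python3 w.py w20;python3 -c "
from h import *
plan(519,296.5,200,-81.8)"
```

```text
t 27.90 p [508.1 275.6 213.2] psi -82.2 rotvec [ 1.1  7.8 -0.3] shift(turned axes)mm [597.6 135.2  94.9] now axes [605.8 131.   15.8] w 60.0 F [-0.4 -0.2  0.5] q7 -2.23 q5 0.29
t 27.90 p [508.1 275.6 213.2] psi -82.2 rotvec [ 1.1 -0.4 -0.4] shift(turned axes)mm [-19.2  13.2  13.8] now axes [-19.2  13.   13.9] w 60.0 F [-0.4 -0.2  0.5] q7 -2.23 q5 0.29
```

View pics/w20.png

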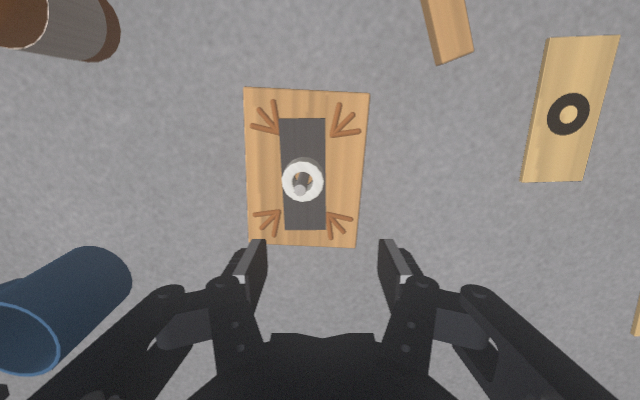

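```bash
python3 - <<'E'
from h import *
import pickle
m=pickle.load(open("pics/w20.pkl","rb"))
im=cv2.imread("pics/w20.png");h,s,v=cv2.split(cv2.cvtColor(im,cv2.COLOR_BGR2HSV))
k=((s<25)&(v>190)).astype(np.uint8);k[:150]=0;k[215:]=0;k[:,:270]=0;k[:,335:]=0
c=max(cv2.findContours(k,0,1)[0],key=cv2.contourArea);P=onplane(m,c.reshape(-1,2),.054)*1000-[0,1.8,0]
print(cv2.minEnclosingCircle(c),cv2.minEnclosingCircle(P[:,:2].astype(np.float32)))
P=onplane(m,[(281,118),(325,118),(327,229),(286,230)],.032)*1000-[0,1.8,0];print("strap",P[:,:2],P.mean(0))
E
python3 - <<'E'
from pad import *
pad("w20",(505,20,640,200))
pad("w20",(540,85,600,140),fn=lambda h,s,v:v<80)
E
```

```text
((301.9375, 181.1875), 20.601411819458008) ((520.3255004882812, 295.7438659667969), 17.29246711730957)
strap [[567.3631 320.6509]
 [572.4838 283.5034]
 [470.4405 267.1877]
 [463.8747 306.3009]] [518.5405 294.4107  32.    ]
w20 (505, 20, 640, 200) rect 605.2 64.2 size 129.4 62.7 ang 9.7 bias-corrected 605.4 62.7
w20 (540, 85, 600, 140) rect 605.7 61.9 size 37.1 34.8 ang -82.2 bias-corrected 605.9 60.3
```

Emit:
arm_command --commands '[[[-0.0095,0.015,0.008],[1.1,-0.4,-0.4],0.06],[[-0.009,0.03,0.007],[0,0,0],0.06],[[0,0.03,0],[0,0,0],0.06],[[0,0.01,0],[0,0,0],0.06],[[0,0,0],[0,0,0],0.06],[[0,0,0],[0,0,0],0.06]]'

```text
clock: 28.4
position: [0.5229, 0.2908, 0.125]
ee_rot: [[0.124, 0.002, 0.992], [-0.992, -0.004, 0.124], [0.004, -1.0, 0.002]]
contact_force: [0.3, -1.3, 0.9]
width: 0.06
```

```bash
python3 -c "
from h import *
plan(520.3,295.7,111,-81.8)"
```

```text
t 28.40 p [522.9 290.8 125. ] psi -82.9 rotvec [-0.1 -1.1  0.2] shift(turned axes)mm [-5.2 14.  -1.9] now axes [-5.2 14.  -2. ] w 60.0 F [ 0.3 -1.3  0.9] q7 -2.34 q5 0.41
```

Emit:
arm_command --commands '[[[-0.005,0.006,-0.002],[0,-1.1,0],0.06],[[0,0.004,0],[0,0,0],0.06],[[0,0,0],[0,0,0],0.06],[[0,0,0],[0,0,0],0.06]]'

```text
clock: 28.73
position: [0.522, 0.2955, 0.1184]
ee_rot: [[0.142, 0.007, 0.99], [-0.99, -0.002, 0.142], [0.003, -1.0, 0.006]]
contact_force: [-0.1, -0.2, 0.8]
width: 0.0602
```

```bash
python3 w.py w21; python3 -c "
from h import *
plan(520.3,295.7,111,-81.8)"
```

```text
t 28.78 p [522.1 295.5 118.5] psi -81.9 rotvec [-0.4  8.1  0.2] shift(turned axes)mm [617.5  40.5  80.9] now axes [622.6  42.5  -7.5] w 60.1 F [-0.3 -0.3  1.2] q7 -2.34 q5 0.42
t 28.78 p [522.1 295.5 118.5] psi -81.9 rotvec [-0.4 -0.1  0.2] shift(turned axes)mm [-0.5  7.5 -1.8] now axes [-0.5  7.5 -1.8] w 60.1 F [-0.3 -0.3  1.2] q7 -2.34 q5 0.42
```

View pics/w21.png

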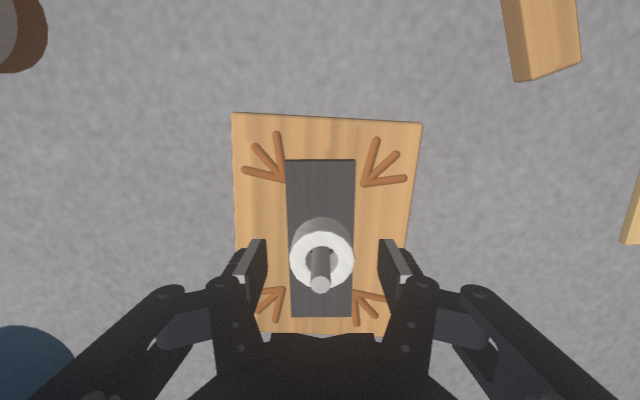

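Emit:
arm_command --commands '[[[-0.0005,0.0045,-0.0018],[-0.4,0,0.2],0.06],[[0,0.003,0],[0,0,0],0.06],[[0,0,0],[0,0,0],0.06],[[0,0,0],[0,0,0],0.025],[[0,0,0],[0,0,0],0.025],[[0,0,0],[0,0,0],0.025],[[0,0,0],[0,0,0],0.025],[[0,0,0],[0,0,0],0.025],[[0,0,0],[0,0,0],0.025]]'

```text
clock: 29.53
position: [0.5209, 0.296, 0.1119]
ee_rot: [[0.141, 0.001, 0.99], [-0.99, 0.001, 0.141], [-0.001, -1.0, 0.001]]
contact_force: [1.5, 0.7, -0.0]
width: 0.0342
```

```bash
python3 -c "
from h import *
plan(520.3,295.7,111,-81.8)"
```

```text
t 29.53 p [520.9 296.  111.9] psi -81.9 rotvec [-0.1 -0.1 -0.1] shift(turned axes)mm [ 0.2  0.9 -0.6] now axes [ 0.2  0.9 -0.6] w 34.2 F [ 1.5  0.7 -0. ] q7 -2.34 q5 0.42
```

Emit:
arm_command --commands '[[[0,-0.005,0],[0,0,0],0.025],[[0,-0.012,0],[0,0,0],0.025],[[0,-0.02,0],[0,0,0],0.025],[[0,-0.025,0],[0,0,0],0.025],[[0,-0.025,0],[0,0,0],0.025],[[0,-0.02,0],[0,0,0],0.025],[[0,0,0],[0,0,0],0.025],[[0,0,0],[0,0,0],0.025]]'

```text
clock: 30.2
position: [0.5196, 0.2961, 0.2283]
ee_rot: [[0.143, -0.0, 0.99], [-0.99, 0.001, 0.143], [-0.001, -1.0, 0.0]]
contact_force: [-0.1, 0.2, -0.8]
width: 0.034
```

```bash
python3 w.py w22; python3 -c "
from h import *
plan(605.5,60.2,200,-81.8)"
```

```text
t 30.25 p [519.7 296.4 228.4] psi -81.8 rotvec [-0.   8.2 -0.1] shift(turned axes)mm [618.4 150.4  83.3] now axes [624.2 149.4  -6. ] w 34.3 F [ 0.1 -0.3 -0.2] q7 -2.26 q5 0.31
t 30.25 p [519.7 296.4 228.4] psi -81.8 rotvec [-0.   0.  -0.1] shift(turned axes)mm [246.   28.4  51.2] now axes [246.1  28.   51.1] w 34.3 F [ 0.1 -0.3 -0.2] q7 -2.26 q5 0.31
```

View pics/w22.png

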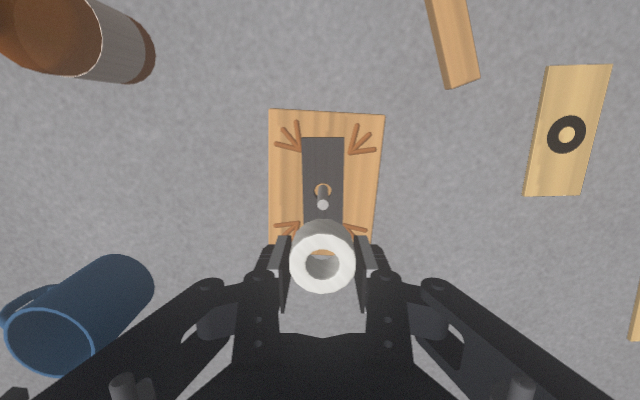

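```bash
python3 - <<'E'
from h import *
import pickle
m=pickle.load(open("pics/w22.pkl","rb"));o,p,R,a=state();off=np.array([0,.0018,0])
for q in ((322,263),(322,231),(322,295)):
  print((onplane(m,[q],p[2]-.0579)-off-p)@R*1000)
P=onplane(m,[(303,137),(344,137)],.032)*1000-[0,1.8,0];print("strap front",P)
from pad import *
pad("w22",(510,50,640,205));pad("w22",(540,105,595,160),fn=lambda h,s,v:v<80)
E
```

```text
[[ 0.1229 57.9     0.1992]]
[[ 0.1177 57.9129 17.8656]]
[[  0.1285  57.8862 -18.8253]]
strap front [[567.4893 321.2614  32.    ]
 [572.9198 283.7344  32.    ]]
w22 (510, 50, 640, 205) rect 605.2 64.3 size 129.3 62.8 ang 9.7 bias-corrected 605.4 62.8
w22 (540, 105, 595, 160) rect 605.7 62.3 size 36.1 36.0 ang -29.4 bias-corrected 605.9 60.8
```

Emit:
arm_command --commands '[[[0.035,0,0.0073],[0,0,0],0.025],[[0.035,0,0.0073],[0,0,0],0.025],[[0.035,0,0.0073],[0,0,0],0.025],[[0.035,0,0.0073],[0,0,0],0.025],[[0.035,0,0.0073],[0,0,0],0.025],[[0.035,0.01,0.0073],[0,0,0],0.025],[[0.035,0.02,0.0073],[0,0,0],0.025],[[0,0.03,0],[0,0,0],0.025],[[0,0.03,0],[0,0,0],0.025],[[0,0,0],[0,0,0],0.025],[[0,0,0],[0,0,0],0.025]]'

```text
clock: 31.17
position: [0.6051, 0.0506, 0.1286]
ee_rot: [[0.147, -0.008, 0.989], [-0.989, 0.002, 0.147], [-0.003, -1.0, -0.007]]
contact_force: [0.4, -0.1, -0.3]
width: 0.034
```

```bash
python3 w.py w23; python3 -c "
from h import *
plan(605.6,60.3,100,-81.8)"
```

```text
t 31.22 p [604.7  50.5 128.4] psi -81.5 rotvec [ 0.5  8.5 -0.1] shift(turned axes)mm [372.5  50.4  -1.7] now axes [368.3  49.9 -56.1] w 34.2 F [-1.6 -0.7 -1.2] q7 -1.85 q5 0.37
t 31.22 p [604.7  50.5 128.4] psi -81.5 rotvec [ 0.5  0.3 -0.1] shift(turned axes)mm [-9.6 28.4  2.3] now axes [-9.5 28.4  2.6] w 34.2 F [-1.6 -0.7 -1.2] q7 -1.85 q5 0.37
```

View pics/w23.png

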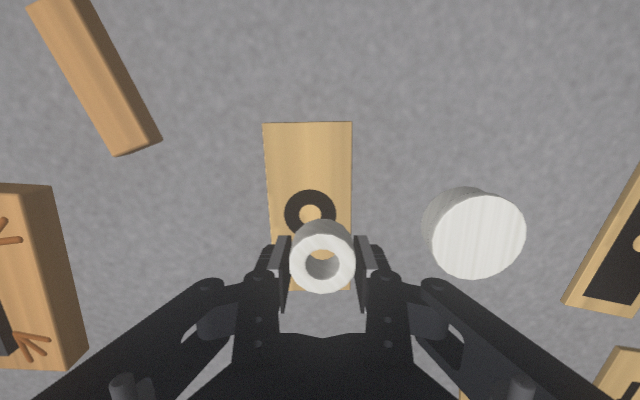

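Emit:
arm_command --commands '[[[-0.0095,0.014,0.0026],[0.5,0,0],0.025],[[0,0.014,0],[0,0,0],0.025],[[0,0,0],[0,0,0],0.025],[[0,0,0],[0,0,0],0.025]]'

```text
clock: 31.55
position: [0.6074, 0.0634, 0.1047]
ee_rot: [[0.151, 0.005, 0.988], [-0.989, 0.003, 0.151], [-0.003, -1.0, 0.006]]
contact_force: [0.3, -0.3, -0.5]
width: 0.0339
```

```bash
python3 w.py w24; python3 - <<'E'
from h import *
import pickle
plan(605.6,60.3,86,-81.8)
m=pickle.load(open("pics/w24.pkl","rb"))
im=cv2.imread('pics/w24.png')
cv2.imwrite('pics/w24c.png',cv2.resize(im[100:320,220:440],None,fx=2.7,fy=2.7,interpolation=2))
from pad import *
E
```

```text
t 31.60 p [607.4  63.2 104.7] psi -81.3 rotvec [-0.3  8.7 -0.2] shift(turned axes)mm [385.2  26.7  -4.4] now axes [380.2  25.4 -62.6] w 33.9 F [-0.6 -0.5 -0.8] q7 -1.89 q5 0.40
t 31.60 p [607.4  63.2 104.7] psi -81.3 rotvec [-0.3  0.5 -0.1] shift(turned axes)mm [ 2.6 18.7 -2.2] now axes [ 2.6 18.7 -2.3] w 33.9 F [-0.6 -0.5 -0.8] q7 -1.89 q5 0.40
```

View pics/w24c.png

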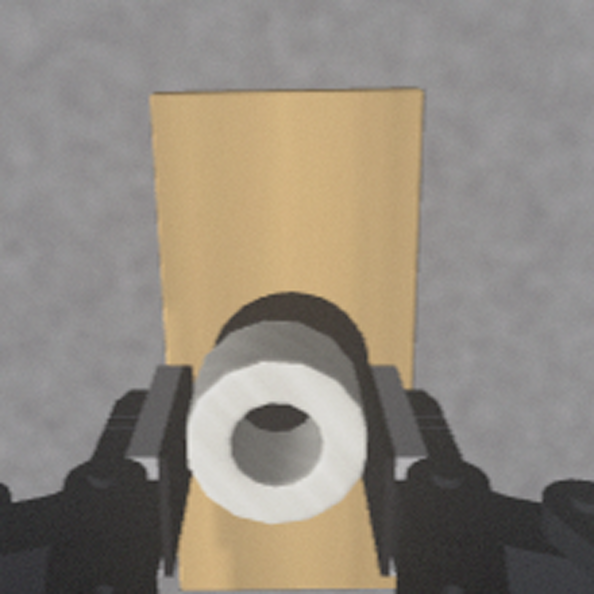

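Emit:
arm_command --commands '[[[0.0029,0.009,-0.0022],[-0.3,0.4,0],0.025],[[0,0.007,0],[0,0,0],0.025],[[0,0,0],[0,0,0],0.025],[[0,0,0],[0,0,0],0.025]]'

```text
clock: 31.93
position: [0.6067, 0.0592, 0.0897]
ee_rot: [[0.143, 0.003, 0.99], [-0.99, 0.002, 0.143], [-0.001, -1.0, 0.003]]
contact_force: [0.3, -0.5, -0.4]
width: 0.0336
```

```bash
python3 w.py w25; python3 - <<'E'
from h import *
import pickle
plan(605.6,60.3,86,-81.8)
m=pickle.load(open("pics/w25.pkl","rb"))
im=cv2.imread('pics/w25.png')
cv2.imwrite('pics/w25c.png',cv2.resize(im[100:320,220:440],None,fx=2.7,fy=2.7,interpolation=2))
E
```

```text
t 31.98 p [606.6  59.2  89.6] psi -81.8 rotvec [-0.1  8.2 -0.1] shift(turned axes)mm [381.2  11.6  -3.6] now axes [376.8  10.9 -58. ] w 34.1 F [-0.  -0.1 -0.8] q7 -1.90 q5 0.41
t 31.98 p [606.6  59.2  89.6] psi -81.8 rotvec [-0.2  0.  -0.1] shift(turned axes)mm [-1.3  3.6 -0.9] now axes [-1.3  3.6 -0.9] w 34.1 F [-0.  -0.1 -0.8] q7 -1.90 q5 0.41
```

View pics/w25c.png

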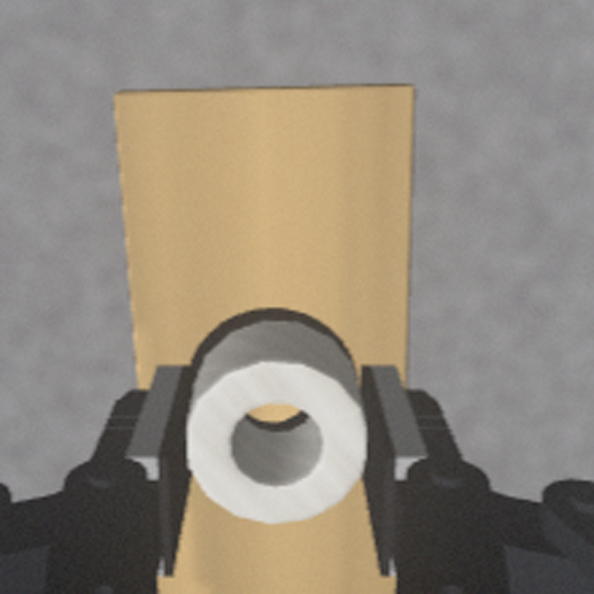

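Emit:
arm_command --commands '[[[-0.0007,0.004,-0.0004],[0,0,0],0.025],[[0,0,0],[0,0,0],0.025],[[0,0,0],[0,0,0],0.025]]'

```text
clock: 32.23
position: [0.6069, 0.0598, 0.0862]
ee_rot: [[0.142, 0.004, 0.99], [-0.99, 0.002, 0.142], [-0.001, -1.0, 0.005]]
contact_force: [0.2, -0.4, -1.0]
width: 0.0341
```

```bash
python3 w.py w26; python3 - <<'E'
from h import *
plan(605.6,60.0,86,-81.8)
im=cv2.imread('pics/w26.png')
cv2.imwrite('pics/w26c.png',cv2.resize(im[100:320,220:440],None,fx=2.7,fy=2.7,interpolation=2))
E
```

```text
t 32.28 p [606.8  59.8  86.2] psi -81.8 rotvec [-0.2  8.2 -0.1] shift(turned axes)mm [381.8   8.2  -3.8] now axes [377.4   7.5 -58.2] w 33.9 F [ 0.4 -0.3 -1. ] q7 -1.91 q5 0.41
t 32.28 p [606.8  59.8  86.2] psi -81.8 rotvec [-0.3 -0.  -0.1] shift(turned axes)mm [-0.3  0.2 -1.2] now axes [-0.3  0.2 -1.2] w 33.9 F [ 0.4 -0.3 -1. ] q7 -1.91 q5 0.41
```

View pics/w26c.png

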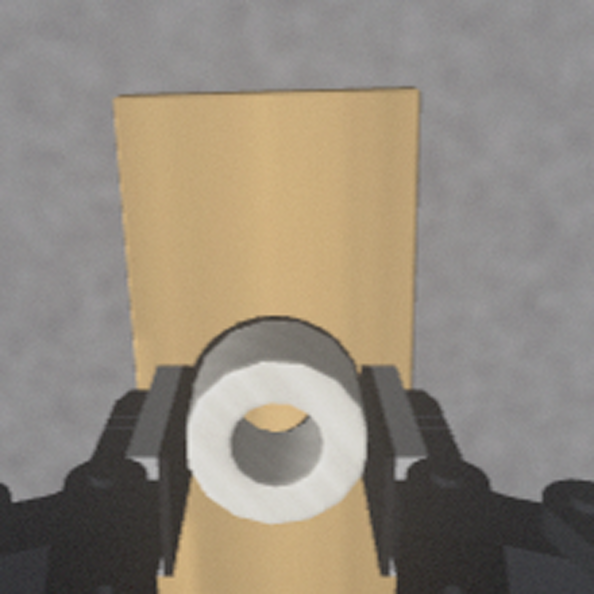

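Emit:
arm_command --commands '[[[0,0,-0.0004],[0,0,0],0.025],[[0,0,0],[0,0,0],0.055],[[0,0,0],[0,0,0],0.055],[[0,0,0],[0,0,0],0.055],[[0,0,0],[0,0,0],0.055],[[0,-0.02,0],[0,0,0],0.055],[[0,-0.035,0],[0,0,0],0.06],[[0,-0.035,0],[0,0,0],0.06],[[0,-0.035,0],[0,0,0],0.06],[[0,0,0],[0,0,0],0.06],[[0,0,0],[0,0,0],0.06]]'

```text
clock: 33.2
position: [0.6044, 0.0597, 0.2146]
ee_rot: [[0.143, -0.001, 0.99], [-0.99, 0.002, 0.143], [-0.002, -1.0, -0.0]]
contact_force: [-0.4, -0.8, -1.2]
width: 0.0603
```

```bash
python3 w.py w27; python3 - <<'E'
from h import *
plan(519,295.5,220,-81.8)
im=cv2.imread('pics/w27.png')
cv2.imwrite('pics/w27c.png',cv2.resize(im[80:280,220:420],None,fx=3,fy=3,interpolation=2))
E
```

```text
t 33.25 p [604.9  60.1 215.1] psi -81.7 rotvec [-0.1  8.3 -0.1] shift(turned axes)mm [382.1 137.1  -1.9] now axes [378.2 136.1 -56.9] w 60.0 F [0.7 1.6 1. ] q7 -1.82 q5 0.30
t 33.25 p [604.9  60.1 215.1] psi -81.7 rotvec [-0.1  0.1 -0.1] shift(turned axes)mm [-245.3   -4.9  -51.4] now axes [-245.4   -4.3  -51.2] w 60.0 F [0.7 1.6 1. ] q7 -1.82 q5 0.30
```

View pics/w27c.png

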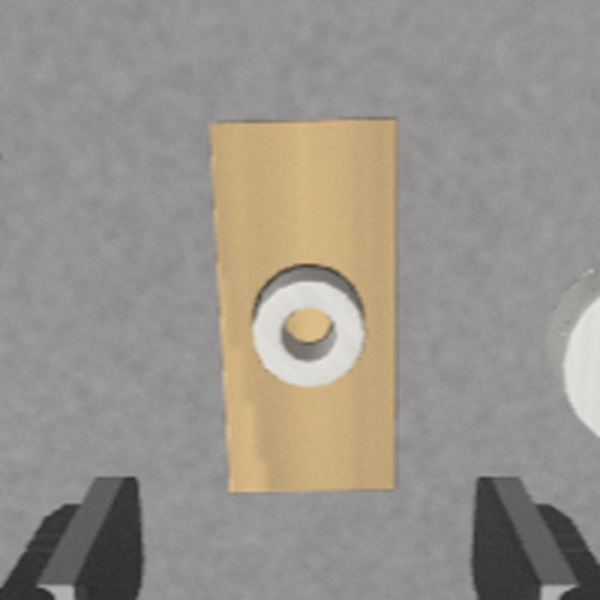

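Spacer sits centred on its ring. Now back to the stud for the strap.

Emit:
arm_command --commands '[[[-0.036,-0.001,-0.0075],[0,0,0],0.06],[[-0.036,-0.001,-0.0075],[0,0,0],0.06],[[-0.036,-0.001,-0.0075],[0,0,0],0.06],[[-0.036,-0.001,-0.0075],[0,0,0],0.06],[[-0.036,-0.001,-0.0075],[0,0,0],0.06],[[-0.036,0,-0.0075],[0,0,0],0.06],[[-0.03,0,-0.006],[0,0,0],0.06],[[0,0,0],[0,0,0],0.06],[[0,0,0],[0,0,0],0.06]]'

```text
clock: 34.0
position: [0.5145, 0.3019, 0.2114]
ee_rot: [[0.137, -0.008, 0.991], [-0.991, -0.001, 0.137], [-0.001, -1.0, -0.008]]
contact_force: [1.2, -0.3, -1.3]
width: 0.0597
```

```bash
python3 w.py w28; python3 - <<'E'
from h import *
plan(519,295.5,220,-81.8)
im=cv2.imread('pics/w28.png')
cv2.imwrite('pics/w28c.png',cv2.resize(im[80:260,220:420],None,fx=3.3,fy=3.3,interpolation=2))
E
```

```text
t 34.05 p [514.1 302.3 211.4] psi -82.1 rotvec [ 0.5  7.9 -0. ] shift(turned axes)mm [624.3 133.4  88.9] now axes [630.7 132.5   3.3] w 60.2 F [-1.   0.9 -0.4] q7 -2.28 q5 0.32
t 34.05 p [514.1 302.3 211.4] psi -82.1 rotvec [ 0.5 -0.3 -0.1] shift(turned axes)mm [ 7.4 -8.6  3.9] now axes [ 7.4 -8.7  3.9] w 60.2 F [-1.   0.9 -0.4] q7 -2.28 q5 0.32
```

View pics/w28c.png

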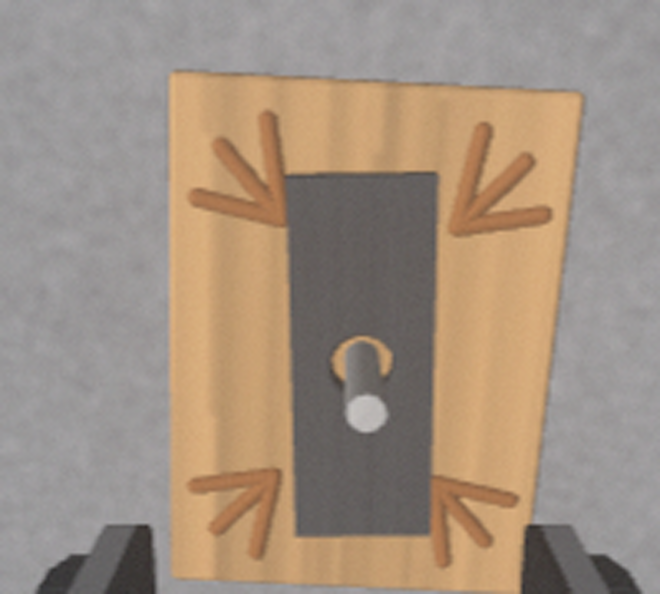

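```bash
python3 - <<'E'
from h import *
import pickle
m=pickle.load(open("pics/w28.pkl","rb"))
P=(onplane(m,np.array([(285,173),(439,172),(431,537),(297,536)])/3.3+[220,80],.032)*1000-[0,1.8,0])[:,:2]
print(P,P.mean(0))
for a,b in((3,0),(2,1),(0,1),(3,2)):
  d=P[b]-P[a];print(np.degrees(np.arctan2(d[1],d[0])),np.hypot(*d))
print(onplane(m,[np.array((361,360))/3.3+[220,80]],.032)*1000-[0,1.8,0])
E
```

```text
[[567.1034 323.0623]
 [572.8806 283.3314]
 [468.9066 267.7813]
 [463.7876 306.8977]] [518.1695 295.2682]
8.89227692762907 104.57265658316736
8.505976638121496 105.13033850962985
-81.72666078802828 40.14868337216461
-82.54425025793108 39.44993387903622
[[519.6722 296.0652  32.    ]]
```

Emit:
arm_command --commands '[[[0.0035,0.02,0.002],[0.5,-0.5,0],0.06],[[0.0035,0.03,0.0015],[0,0,0],0.06],[[0,0.03,0],[0,0,0],0.06],[[0,0.015,0],[0,0,0],0.06],[[0,0,0],[0,0,0],0.06],[[0,0,0],[0,0,0],0.06]]'

```text
clock: 34.55
position: [0.522, 0.2884, 0.1107]
ee_rot: [[0.139, 0.0, 0.99], [-0.99, -0.002, 0.139], [0.002, -1.0, 0.0]]
contact_force: [-0.1, 0.5, 0.4]
width: 0.0599
```

```bash
python3 - <<'E'
from h import *
plan(518.8,295.5,99,-81.6)
E
```

```text
t 34.55 p [522.  288.4 110.7] psi -82.0 rotvec [-0.  -0.4  0.1] shift(turned axes)mm [-7.5 11.7 -2.2] now axes [-7.5 11.6 -2.2] w 59.9 F [-0.1  0.5  0.4] q7 -2.33 q5 0.43
```

Emit:
arm_command --commands '[[[-0.0075,0.002,-0.0022],[0,-0.4,0],0.06],[[0,0.004,0],[0,0,0],0.06],[[0,0.003,0],[0,0,0],0.06],[[0,0,0],[0,0,0],0.06],[[0,0,0],[0,0,0],0.06]]'

```text
clock: 34.97
position: [0.5209, 0.2955, 0.1044]
ee_rot: [[0.143, 0.005, 0.99], [-0.99, -0.0, 0.143], [0.001, -1.0, 0.005]]
contact_force: [-0.5, 0.5, -0.7]
width: 0.06
```

```bash
python3 w.py w29; python3 - <<'E'
from h import *
plan(518.8,295.5,99,-81.6)
E
```

```text
t 35.02 p [520.9 295.6 104.5] psi -81.7 rotvec [-0.3  8.3  0. ] shift(turned axes)mm [617.6  26.5  82.1] now axes [623.   26.9  -7.6] w 60.0 F [-0.5  0.6  0.7] q7 -2.34 q5 0.44
t 35.02 p [520.9 295.6 104.5] psi -81.7 rotvec [-0.3 -0.1  0. ] shift(turned axes)mm [-0.2  5.5 -2.1] now axes [-0.2  5.5 -2.2] w 60.0 F [-0.5  0.6  0.7] q7 -2.34 q5 0.44
```

View pics/w29.png

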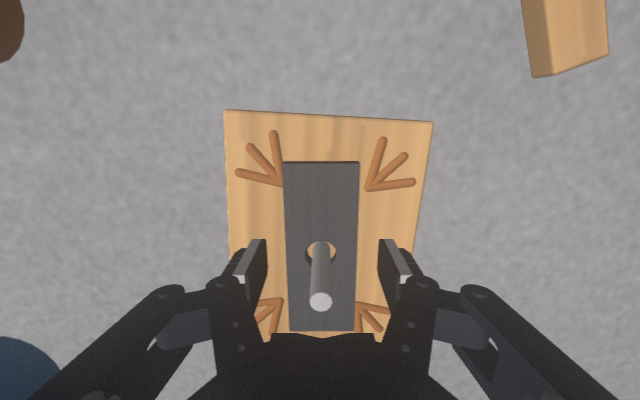

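Emit:
arm_command --commands '[[[0,0.003,-0.002],[-0.3,0,0],0.05],[[0,0.0025,0],[0,0,0],0.05],[[0,0,0],[0,0,0],0.05],[[0,0,0],[0,0,0],0.05]]'

```text
clock: 35.35
position: [0.5191, 0.2956, 0.0994]
ee_rot: [[0.144, 0.0, 0.99], [-0.99, -0.0, 0.144], [0.0, -1.0, 0.0]]
contact_force: [0.5, -0.6, -0.8]
width: 0.0497
```

```bash
python3 - <<'E'
from h import *
plan(518.8,295.5,99,-81.6)
E
```

```text
t 35.35 p [519.1 295.6  99.4] psi -81.7 rotvec [-0.  -0.1  0. ] shift(turned axes)mm [ 0.1  0.4 -0.3] now axes [ 0.1  0.4 -0.3] w 49.7 F [ 0.5 -0.6 -0.8] q7 -2.35 q5 0.44
```

Emit:
arm_command --commands '[[[0,0,0],[0,0,0],0.03],[[0,0,0],[0,0,0],0.03],[[0,0,0],[0,0,0],0.03],[[0,0,0],[0,0,0],0.03],[[0,0,0],[0,0,0],0.03],[[0,0,0],[0,0,0],0.03]]' --grip_force 60

```text
clock: 35.85
position: [0.5192, 0.2957, 0.0999]
ee_rot: [[0.144, 0.001, 0.99], [-0.99, -0.0, 0.144], [0.001, -1.0, 0.001]]
contact_force: [-1.1, -0.0, 0.4]
width: 0.0371
```

```bash
python3 - <<'E'
from h import *
plan(518.8,295.5,99,-81.6)
E
```

```text
t 35.85 p [519.2 295.7  99.9] psi -81.7 rotvec [-0.  -0.1  0. ] shift(turned axes)mm [ 0.1  0.9 -0.4] now axes [ 0.1  0.9 -0.4] w 37.1 F [-1.1 -0.   0.4] q7 -2.35 q5 0.44
```

Emit:
arm_command --commands '[[[0,-0.004,0],[0,0,0],0.03],[[0,-0.008,0],[0,0,0],0.03],[[0,-0.015,0],[0,0,0],0.03],[[0,-0.02,0],[0,0,0],0.03],[[0,-0.025,0],[0,0,0],0.03],[[0,-0.025,0],[0,0,0],0.03],[[0,-0.015,0],[0,0,0],0.03],[[0,0,0],[0,0,0],0.03],[[0,0,0],[0,0,0],0.03]]'

```text
clock: 36.6
position: [0.5182, 0.2963, 0.2235]
ee_rot: [[0.146, 0.001, 0.989], [-0.989, 0.001, 0.146], [-0.0, -1.0, 0.001]]
contact_force: [-0.3, 0.3, -0.2]
width: 0.0372
```

```bash
python3 w.py w30; python3 - <<'E'
from h import *
plan(620.3,-189,220,-94.5)
E
```

```text
t 36.65 p [518.2 296.5 223.5] psi -81.6 rotvec [-0.1  8.4 -0. ] shift(turned axes)mm [618.5 145.5  84.8] now axes [624.3 145.1  -6.5] w 37.4 F [ 0.6  0.5 -0.8] q7 -2.26 q5 0.32
t 36.65 p [518.2 296.5 223.5] psi -81.6 rotvec [-0.1 12.9 -0. ] shift(turned axes)mm [476.    3.5 139.8] now axes [495.2   3.2  30.2] w 37.4 F [ 0.6  0.5 -0.8] q7 -2.26 q5 0.32
```

View pics/w30.png

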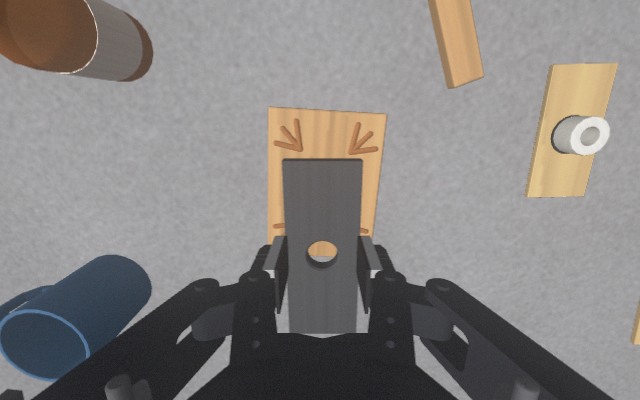

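```bash
python3 - <<'E'
from h import *
import pickle
m=pickle.load(open("pics/w30.pkl","rb"));o,p,R,a=state();off=np.array([0,.0018,0])
for q in ((283,159),(362,159),(322,251),(289,333),(356,333)):
  print((onplane(m,[q],p[2]-.0679)-off-p)@R*1000)
E
```

```text
[[-19.0979  67.9966  51.7189]]
[[19.6102 67.9704 51.7354]]
[[ 0.0278 67.9028  1.681 ]]
[[-19.6585  67.8284 -52.6694]]
[[ 20.3401  67.8013 -52.6341]]
```

Emit:
arm_command --commands '[[[0.02,-0.002,0.0015],[0,0,0],0.03],[[0.035,-0.002,0.002],[0,0,0],0.03],[[0.038,-0.001,0.0023],[0,0,0],0.03],[[0.038,-0.001,0.0023],[0,0,0],0.03],[[0.038,-0.001,0.0023],[0,0,0],0.03],[[0.038,-0.001,0.0023],[0,0,0],0.03],[[0.038,0,0.0023],[0,0,0],0.03],[[0.038,0,0.0023],[0,0,0],0.03],[[0.038,0,0.0023],[0,0,0],0.03],[[0.038,0,0.0023],[0,0,0],0.03],[[0.038,0,0.0023],[0,0,0],0.03],[[0.038,0,0.0023],[0,0,0],0.03],[[0.03,0,0.002],[0,0,0],0.03],[[0.015,0,0],[0,6.4,0],0.03],[[0,0,0],[0,6.4,0],0.03],[[0,0,0],[0,0,0],0.03],[[0,0,0],[0,0,0],0.03]]'

```text
clock: 38.07
position: [0.6115, -0.198, 0.2093]
ee_rot: [[-0.077, -0.026, 0.997], [-0.997, 0.005, -0.077], [-0.003, -1.0, -0.027]]
contact_force: [1.0, 0.2, -1.5]
width: 0.0377
```

```bash
python3 w.py w31; python3 - <<'E'
from h import *
plan(620.3,-189,120,-94.5)
E
```

```text
t 38.12 p [ 611.4 -197.5  209.3] psi -94.4 rotvec [ 1.5 -4.4 -0.3] shift(turned axes)mm [124.5 131.3  -8.4] now axes [125.3 130.8   4.7] w 37.3 F [ 0.4  0.4 -1.5] q7 -1.60 q5 0.27
t 38.12 p [ 611.4 -197.5  209.3] psi -94.4 rotvec [ 1.5  0.1 -0.2] shift(turned axes)mm [-9.1 89.3  8.2] now axes [-8.8 89.1 10.6] w 37.3 F [ 0.4  0.4 -1.5] q7 -1.60 q5 0.27
```

View pics/w31.png

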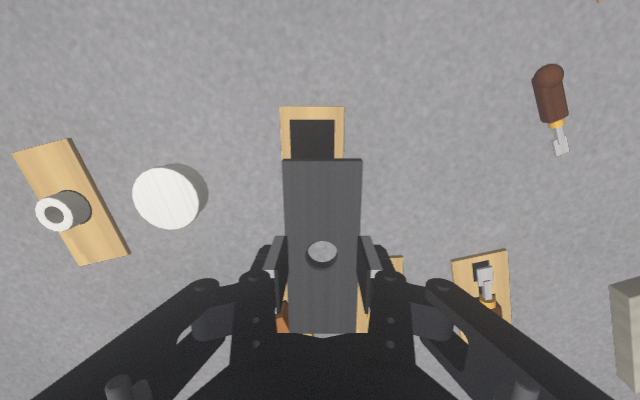

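Emit:
arm_command --commands '[[[-0.0045,0.01,0.005],[1.5,0,0],0.03],[[-0.0045,0.025,0.004],[0,0,0],0.03],[[0,0.03,0],[0,0,0],0.03],[[0,0.02,0],[0,0,0],0.03],[[0,0,0],[0,0,0],0.03],[[0,0,0],[0,0,0],0.03]]'

```text
clock: 38.62
position: [0.622, -0.1806, 0.1223]
ee_rot: [[-0.048, 0.003, 0.999], [-0.999, 0.006, -0.048], [-0.006, -1.0, 0.002]]
contact_force: [-0.2, -1.0, -0.8]
width: 0.0375
```

```bash
python3 w.py w32; python3 - <<'E'
from h import *
plan(620.3,-189,92,-94.5)
E
```

```text
t 38.67 p [ 621.8 -180.5  122.4] psi -92.8 rotvec [-0.1 -2.8 -0.3] shift(turned axes)mm [141.5  44.4 -18.8] now axes [142.5  43.5 -12.1] w 37.2 F [-0.1  0.6 -1.5] q7 -1.64 q5 0.33
t 38.67 p [ 621.8 -180.5  122.4] psi -92.8 rotvec [-0.1  1.7 -0.3] shift(turned axes)mm [ 8.6 30.4 -0.8] now axes [ 8.8 30.3 -1.2] w 37.2 F [-0.1  0.6 -1.5] q7 -1.64 q5 0.33
```

View pics/w32.png

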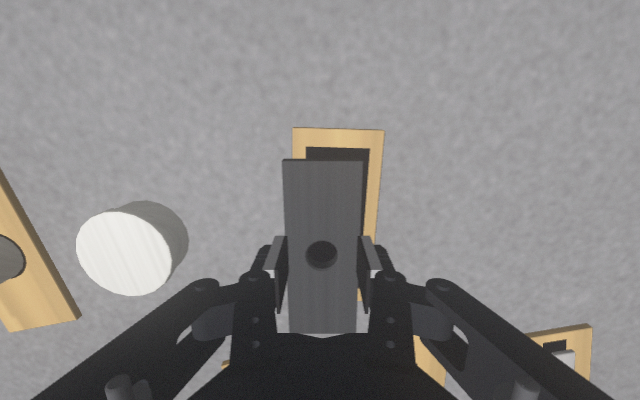

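```bash
python3 - <<'E'
from h import *
import pickle
m=pickle.load(open("pics/w32.pkl","rb"))
P=onplane(m,[(293,128),(383,130),(306,148),(370,149)],.006)*1000-[0,1.8,0]
print(P)
d=P[1]-P[0];print(np.degrees(np.arctan2(d[1],d[0])))
u=np.array([np.cos(np.radians(-4.5)),np.sin(np.radians(-4.5))])
print((P[0]+P[1])[:2]/2-65*u,(P[2]+P[3])[:2]/2-53*u)
E
```

```text
[[ 686.775  -164.1679    6.    ]
 [ 682.8009 -221.8294    6.    ]
 [ 673.6571 -171.6927    6.    ]
 [ 671.0485 -213.5222    6.    ]]
-93.94257998917513
[ 619.9883 -187.8988] [ 619.5162 -188.4491]
```

Emit:
arm_command --commands '[[[0.0082,0.008,-0.0014],[0,1.6,-0.3],0.03],[[0,0.012,0],[0,0,0],0.03],[[0,0.008,0],[0,0,0],0.03],[[0,0,0],[0,0,0],0.03],[[0,0,0],[0,0,0],0.03]]'

```text
clock: 39.08
position: [0.622, -0.1897, 0.0963]
ee_rot: [[-0.077, 0.008, 0.997], [-0.997, -0.002, -0.077], [0.002, -1.0, 0.008]]
contact_force: [0.6, -0.0, -1.3]
width: 0.0377
```

```bash
python3 w.py w33; python3 - <<'E'
from h import *
plan(620.2,-188.5,82,-94.4)
E
```

```text
t 39.13 p [ 621.9 -189.8   96.3] psi -94.4 rotvec [-0.4 -4.4  0.1] shift(turned axes)mm [132.2  18.3 -18.9] now axes [133.2  18.4  -8.8] w 37.4 F [ 0.1  0.6 -1.9] q7 -1.67 q5 0.36
t 39.13 p [ 621.9 -189.8   96.3] psi -94.4 rotvec [-0.4 -0.   0.1] shift(turned axes)mm [-1.1 14.3 -1.8] now axes [-1.2 14.2 -1.9] w 37.4 F [ 0.1  0.6 -1.9] q7 -1.67 q5 0.36
```

View pics/w33.png

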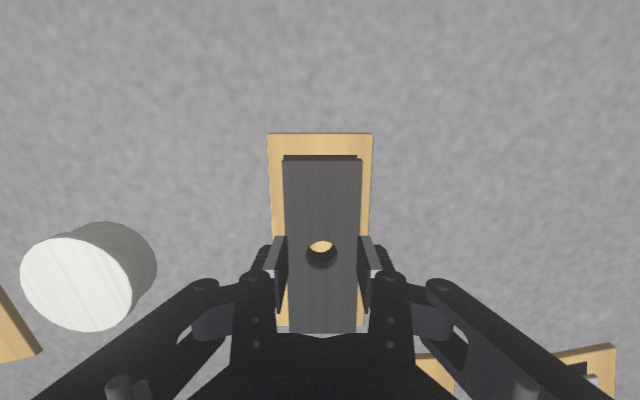

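Emit:
arm_command --commands '[[[-0.0011,0.005,-0.0018],[-0.4,0,0.1],0.03],[[0,0.005,0],[0,0,0],0.03],[[0,0.002,0],[0,0,0],0.03],[[0,0,0],[0,0,0],0.03],[[0,0,0],[0,0,0],0.03]]'

```text
clock: 39.55
position: [0.6206, -0.1884, 0.0839]
ee_rot: [[-0.077, 0.001, 0.997], [-0.997, -0.0, -0.077], [0.0, -1.0, 0.001]]
contact_force: [-0.1, -0.2, -1.7]
width: 0.0371
```

```bash
python3 w.py w34; python3 - <<'E'
from h import *
plan(620.2,-188.5,82,-94.4)
E
```

```text
t 39.60 p [ 620.5 -188.4   83.9] psi -94.4 rotvec [-0.1 -4.4  0. ] shift(turned axes)mm [133.6   5.9 -17.5] now axes [134.6   5.9  -7.3] w 37.0 F [ 0.3 -0.1 -1.3] q7 -1.68 q5 0.36
t 39.60 p [ 620.5 -188.4   83.9] psi -94.4 rotvec [-0.1  0.   0. ] shift(turned axes)mm [ 0.2  1.9 -0.3] now axes [ 0.2  1.9 -0.3] w 37.0 F [ 0.3 -0.1 -1.3] q7 -1.68 q5 0.36
```

View pics/w34.png

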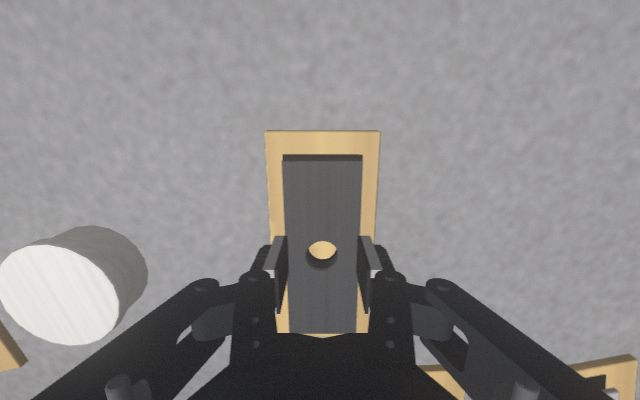

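Emit:
arm_command --commands '[[[0.0002,0.002,-0.0003],[0,0,0],0.03],[[0,0.0005,0],[0,0,0],0.03],[[0,0,0],[0,0,0],0.06],[[0,0,0],[0,0,0],0.06],[[0,0,0],[0,0,0],0.06],[[0,0,0],[0,0,0],0.06],[[0,-0.02,0],[0,0,0],0.06],[[0,-0.035,0],[0,0,0],0.06],[[0,-0.035,0],[0,0,0],0.06],[[0,-0.035,0],[0,0,0],0.06],[[0,-0.035,0],[0,0,0],0.06],[[0,0,0],[0,0,0],0.06],[[0,0,0],[0,0,0],0.06]]'

```text
clock: 40.68
position: [0.6194, -0.1881, 0.2481]
ee_rot: [[-0.076, -0.0, 0.997], [-0.997, 0.001, -0.076], [-0.001, -1.0, -0.0]]
contact_force: [-0.6, -0.4, -0.9]
width: 0.0595
```

```bash
python3 w.py w35; python3 - <<'E'
from h import *
from plant import eyes
plan(620.2,-188.5,82,-94.4)
t=eyes.get_image("top")[:,:,::-1];cv2.imwrite("pics/top1.png",t)
im=cv2.imread('pics/w35.png')
cv2.imwrite('pics/w35c.png',cv2.resize(im[60:260,220:420],None,fx=3,fy=3,interpolation=2))
E
```

```text
t 40.73 p [ 619.9 -188.   248.8] psi -94.3 rotvec [-0.1 -4.3 -0. ] shift(turned axes)mm [134.  170.8 -16.9] now axes [135.  170.7  -6.9] w 59.9 F [0.4 0.2 0.7] q7 -1.60 q5 0.26
t 40.73 p [ 619.9 -188.   248.8] psi -94.3 rotvec [-0.1  0.1 -0. ] shift(turned axes)mm [  0.5 166.8   0.4] now axes [  0.6 166.8   0.2] w 59.9 F [0.4 0.2 0.7] q7 -1.60 q5 0.26
```

View pics/w35c.png

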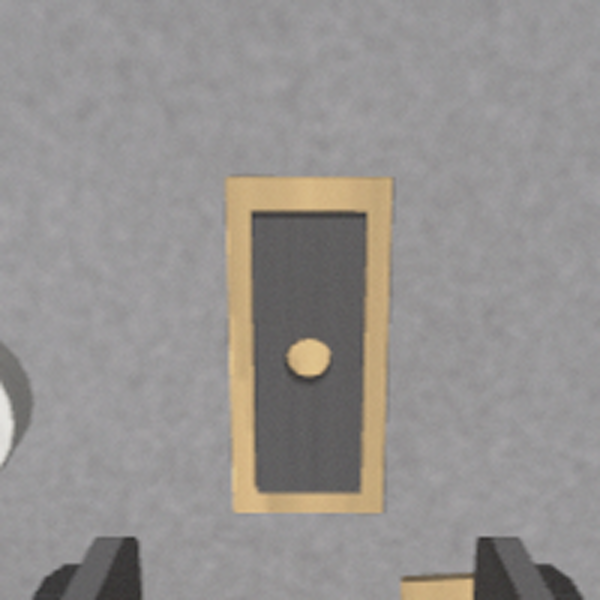

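View pics/w35.png

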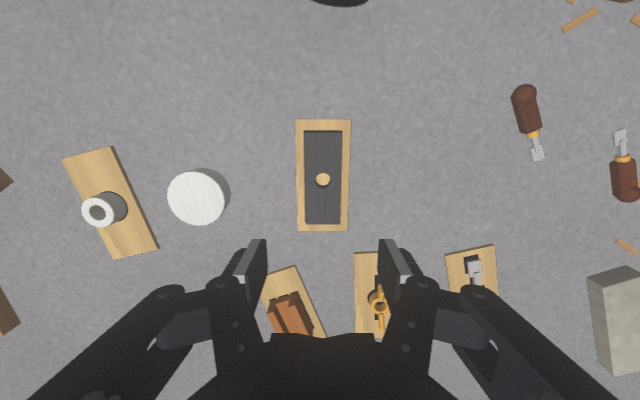

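Emit:
arm_command --commands '[[[0.022,-0.002,-0.03],[0,0,0],0.06],[[0.022,-0.002,-0.03],[0,0,0],0.06],[[0.022,-0.002,-0.03],[0,0,0],0.06],[[0.022,0,-0.03],[0,0,0],0.06],[[0.022,0,-0.03],[0,0,0],0.06],[[0.022,0,-0.03],[0,0,0],0.06],[[0.022,0,-0.03],[0,-4,0],0.06],[[0.022,0,-0.03],[0,-5,0],0.06],[[0,0,0],[0,-5,0],0.06],[[0,0,0],[0,0,0],0.06],[[0,0,0],[0,0,0],0.06]]'

```text
clock: 41.7
position: [0.3507, -0.35, 0.2365]
ee_rot: [[0.176, -0.017, 0.984], [-0.984, 0.019, 0.176], [-0.022, -1.0, -0.013]]
contact_force: [-0.1, 0.9, -0.9]
width: 0.06
```

```bash
python3 w.py w36; python3 - <<'E'
from h import *
im=cv2.imread('pics/w36.png')
cv2.imwrite('pics/w36c.png',cv2.resize(im[0:240,160:480],None,fx=2.5,fy=2.5,interpolation=2))
E
```

```text
t 41.75 p [ 351.2 -349.5  236.5] psi -79.8 rotvec [ 0.9 10.2 -1.2] shift(turned axes)mm [-27.5 158.5 251.8] now axes [ 20.9 154.8 254.7] w 59.7 F [-0.5 -0.4 -0.5] q7 -0.75 q5 0.06
```

View pics/w36c.png

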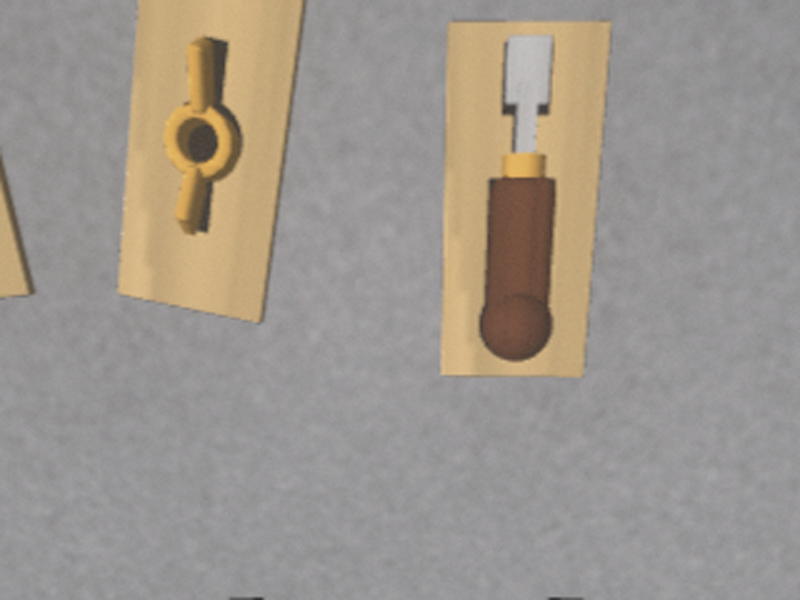

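```bash
python3 -c "
from plant import manip
print(manip.finish_job(), manip.get_obs()['clock'])"
```

```text
the job is handed in; nothing more can be done
the job is handed in; nothing more can be done
```

The job is handed in at about 41.8 s, with all five parts on their outlines. I laid the gouge and block first, then took the clamp off in order: wing nut, spacer, strap, each laid down before I took the next.

Last wrist-camera checks:
- **Nut:** about 0.7 mm off centre and about 1° off its outline, measured.
- **Spacer:** a thin, even black rim showed around it, judged by eye.
- **Strap:** centred on its plate and straight, judged by eye.
- **Block:** within about 1 mm, judged by eye.
- **Gouge:** the first placing was about 2.5 mm too far forward, so I regripped and shifted it. It is now within about 1 mm, judged by eye, with the blade on the blade outline.

**Camera disagreement:** the top camera read y about 2 mm low and the wrist camera about 2 mm high, both against the arm's own position. I corrected for this and checked each placing against the outline in the image.

Contact readings stayed under about 3 N wherever I read them, and I saw nothing knocked or dropped.

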